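# Zero the thickness gauge and grade the ceramic coupons

## Robot

A 6-joint arm with a two-finger parallel gripper is mounted at the origin on the work surface; the furniture and walls round the work are solid. World frame = base frame: x ahead of the robot, y to its left, z up, the work surface at z = 0. Lengths are in m, angles in rad, forces in N, time in s.
With the tool pointing down it reaches from about 0.3 to 0.775 m from the base axis. Payload 14.6 kg.
Tool frame: the origin (TCP) lies at the very end of the fingers, on their centre line; the grasp point (between the pads) lies 19 mm behind it; z points along the fingers, y is the line along which they close (so a half turn about z gives the same grasp; the last joint's range is limited). The gripper opens to 94 mm and grips with 3 to 60 N. Pads are 16 mm wide; open, the fingers measure 119 mm over their backs; the gripper's body (75 mm by 177 mm) begins 78 mm behind the grasp point.
Start: joints at [-1.387, 0.3, 1.521, -0, 1.321, -0.067], TCP at [0.136, -0.533, 0.205] pointing down, gripper open.
Joint ranges: [-3.03, 3.03], [-0.79, 2.21], [0.23, 2.52], [-1.04, 4.18], [0, 3.07], [-2.55, 2.55]. Speed limits (rad/s): [2.22, 2.22, 2.57, 3.14, 3.14, 3.14].

## Interface

Orientations are given as [roll, pitch, yaw] about the fixed x, y, z axes, in that order (R = Rz(yaw) Ry(pitch) Rx(roll)).
In Python, from station import * gives the robot as it stands.
- The arm moves only by the tool jog_arm, never from a script. Its argument "rows" is a list of rows, each a list of 3 entries, a list of its own where there are three numbers: the shift along the tool's x, y, z in m, then the turn about the tool's z in degrees, then the finger opening in m, from 0 to 0.094. A call has 1 to 12 rows; each row shifts and turns the commanded pose from where the row before left it, along the tool's axes as they then stand; what a row does not reach is not made up. A row lasts 1/12 s, in which the tool goes at most 41.7 mm and 7.16 degrees, less where a joint would pass 70% of its speed; a pose out of reach is approached as far as the arm can. A call is refused whole if a number of a shift passes 0.0417 or a number of a turn 7.16, either way. A call with a gripper value outside its range is refused whole. The fingers move at their own pace and stop on an object; "squeeze" is the grip in N (left out, the last holds). Time passes only in rows, so rows that do not move let the fingers close. It gives the time, the measured TCP pose, the force, the opening and the grip force at its end, in the units of the state.
- get_obs(): the state, without advancing time (a new reading comes with each control period).
- camera(name): name is "scene" or "top" or "wrist"; returns a dict with "image" (400x640x3 uint8, red, green, blue), "range_z" (400x640 float32, m along the optical axis (not along the pixel's ray), 0 where there is no reading), "K" (3x3 intrinsics, pixels), "world_from_camera" (4x4, takes a point from camera to world coordinates); the wrist camera has in their place "T_tool_cam" (4x4, takes a point from camera to tool coordinates, whose origin is the TCP and whose axes are the flange's). Camera axes: x right, y up, looking along -z (the intrinsics and any distortion apply to the point x, -y, -z); pixel columns grow to the right and rows downward; lengths in m; the calibration is good to about 2 mm. A picture is of the moment at which its call begins: read the wrist's pose just before it.
- hand_in(): hands the job in; it is judged then, once.
Trained networks look in a picture, given as the dict that the camera call returned (one of the last four; its "shot" number tells which), for a name from the list of things; names that differ only in an ending like _2 or _b are one class to them, and where a whole thing is asked for, a point or a joint stands for the part that bears it (a point fixed in the world has none). Each returns a list of dicts, best first, with "p" (0 to 1); they miss things now and then, are a little off and sometimes report something else, mostly with a low value. They report only what shows in the picture. A call takes as long as a camera call. They do not tell look-alikes from the thing itself.
- search_frame(label, picture): "at" ([column, row] as shares, 0 to 1, of the picture: columns of its width, rows of its height, amid what is visible of it).
- spot_point(label, picture): "at" ([column, row] as shares, 0 to 1, of the picture: columns of its width, rows of its height: a listed point, or the origin of a listed thing).
The state is a dict: "time_s": time; "qpos": joint angles; "joint_vel": joint speeds; "tau": joint torques, N m; "ee_pos": TCP position; "eef_rot": TCP orientation; "force": force on the tool from outside, world axes, zero at the start; "moment": the same for the moment, N m; "grip_width": finger opening in m; "grip_force": force on a finger pad.
Only numpy, scipy, OpenCV 4.12 (cv2) and the standard library are available. Lean on these libraries where they do the work, as an engineer would, in place of code of your own. Each camera call takes 0.05 s, during which the arm holds its last target. There are 200 camera calls.

## Task

Slide the blue-banded setting master under the gauge's roller until it is home against both fences, let go, turn the bezel so that the zero mark meets the needle, then put the master back flat in its nest. Then gauge every ceramic coupon on the bench, in the order of their number of dots and fewest first: slide it home into the same corner, let go, read the needle, grip it again and lay it flat in an empty bay of the green carrier if the needle stands in the green sector, or in the red-walled reject pan if it is too thick. Leave the gauge zeroed and knock nothing over.

Things in the scene. Friction and masses are not known exactly. Their poses are not given: they have to be found in the camera images.
- corner (a point): inner corner of the thickness gauge's two dark steel fences (5 mm high), at the level of the gauge plate's top. +x points to the far fence (46 mm long; beyond it the lever and dial), +y to the side fence (which reaches only from x -26 to 0 mm, so the near half of a part can be gripped across its width), z up. A part pushed home has its centre at x -28, y -11 mm, its long side along x
- gauge: the fixed grey iron gauge; origin on the bench, 14 mm below and 11 mm (-y) beside the corner; axes as for corner. Its flat plate reaches from x -100 to +115 and y -45 to +84 mm, top 14 mm above the bench; at x below -30 mm nothing stands on it but parts being gauged
- roller (a point): underside of the steel contact roller (radius 9 mm, 10 mm wide) of the sprung lever over the corner, 4.5 mm above the plate when nothing is below it, at corner x -12, y -11 mm. Its fork is 16 mm wide, reaches to corner x -18 mm and up to 45 mm above the bench. A part slid in along +x lifts the roller, which presses with about 2 N; draw parts out along -x before lifting them
- dial (a point): centre of the dial on top of the gauge's housing, at the needle's height (63 mm above the bench). The bezel is a knurled ring of 54 mm diameter, from 48.5 to 64.5 mm above the bench, free all round; the housing below it is 60 x 50 mm. x and y as for corner
- bezel (a joint): angle of the bezel and the white face that turns with it, rad, growing anticlockwise seen from above; light friction (0.06 N m), stays where it is left
- zero_mark (a point): the zero mark: the thick black tick in the middle of the green sector (0.35 rad to either side) on the face, 20 mm from the dial's centre; turns with the bezel
- needle_tip (a point): tip of the red needle, 20 mm from the dial's centre
- needle (a joint): angle of the needle, rad: 0 with nothing under the roller, growing clockwise seen from above by 0.8 rad for each mm that the roller is lifted; does not depend on the bezel
- master_center (a point): centre of the setting master: a steel block 56 mm (x) by 22 mm (y) by 6 mm with two blue bands
- nest (a point): where the centre of the master lies in its nest on the gauge's plate: blue felt 66 x 32 mm between black stops 4 mm high, 60 x 26 mm inside, the long way along x; the two long sides are open over the middle 42 mm for the fingers
- pan_floor (a point): centre of the inner floor (3 mm above the bench) of the shallow red-walled reject pan, 90 (x) by 92 (y) mm outside, walls 2.5 mm thick and 12 mm high, fixed
- bay_0 (a point): where the centre of a 6 mm coupon lies in bay 0 of 3 of the fixed green carrier (74 by 150 mm, centred on bay 1; bay floor 6 mm above the bench, stops 4 mm high, bay 60 (x) by 26 (y) mm inside, long sides open over the middle 42 mm; bays 47 mm apart along y)
- bay_1 (a point): where the centre of a 6 mm coupon lies in bay 1 of 3 of the fixed green carrier (74 by 150 mm, centred on bay 1; bay floor 6 mm above the bench, stops 4 mm high, bay 60 (x) by 26 (y) mm inside, long sides open over the middle 42 mm; bays 47 mm apart along y)
- bay_2 (a point): where the centre of a 6 mm coupon lies in bay 2 of 3 of the fixed green carrier (74 by 150 mm, centred on bay 1; bay floor 6 mm above the bench, stops 4 mm high, bay 60 (x) by 26 (y) mm inside, long sides open over the middle 42 mm; bays 47 mm apart along y)
- coupon_1_center (a point): centre (half-way up) of the alumina coupon marked at one end with one blue dot: off-white, 56 mm (its x) by 22 mm (its y), 6 mm thick if to size, 7.5 mm if oversize; same seen from below. Absent in some starts
- coupon_2_center (a point): centre (half-way up) of the alumina coupon marked at one end with two orange dots: off-white, 56 mm (its x) by 22 mm (its y), 6 mm thick if to size, 7.5 mm if oversize; same seen from below. Absent in some starts
- coupon_3_center (a point): centre (half-way up) of the alumina coupon marked at one end with three purple dots: off-white, 56 mm (its x) by 22 mm (its y), 6 mm thick if to size, 7.5 mm if oversize; same seen from below. Absent in some starts
- coupon_4_center (a point): centre (half-way up) of the alumina coupon marked at one end with four black dots: off-white, 56 mm (its x) by 22 mm (its y), 6 mm thick if to size, 7.5 mm if oversize; same seen from below. Absent in some starts
- washer: bystander: wash bottle with a red spout, 73 x 90 mm, 204 mm high; origin under its base
- bottle: bystander: small white plastic bottle, 52 mm wide, 113 mm high; origin under its base
Things that resemble listed ones, but are neither listed nor needed, are in the scene too. Of the things that look like the part that bears master_center, the larger one is meant.

How it is judged:
By the outcome, as a careful person would: the job done as asked, in the order asked, and still so for the second after the job is handed in, with the robot touching nothing.
Of coupon_1, coupon_2, coupon_3, coupon_4 only 2 to 3 are there at a start; the rules pass over those that are not, and their reading is None.
At some moment in a run one of coupon_1, coupon_2, coupon_3, coupon_4 may be knocked a few centimetres aside while the robot is not near it.
Once in a run the grip may slacken for a moment while it holds something.
It also fails if it takes over 210 s, if anything falls off the work surface, if the arm or the gripper's body presses on something with over 40 N, if the wrist force passes 120 N, or if a joint passes its speed limit or range.

## Working session

There is one attempt and no reset: what is moved stays moved. The work goes in short steps, Python scripts to look and compute and a tool call to move; the robot and the scene stay as the last step left them, time stands still between calls to the robot, and variables do not carry over. Pictures are saved under pics/ and viewed, at most 14 in all, crops included, and the job is handed in when it is done.

Besides the shell and the picture viewer there is one more tool, called after "Call:" as a command line: name --argument value ..., lists and objects as JSON in quotes. jog_arm: Moves the arm, as the interface text tells. Its arguments: {"type":"object","properties":{"rows":{"type":"array","items":{"type":"array"}},"squeeze":{"type":"number"}},"required":["rows"]}

```bash
mkdir -p pics; ls
cat > h.py <<'E'
from station import *
import numpy as np, cv2
from scipy.spatial.transform import Rotation as R
def shot(name,save=None):
    o=get_obs(); c=camera(name)
    if name=="wrist":
        T=np.eye(4);T[:3,:3]=R.from_euler('xyz',o["eef_rot"]).as_matrix();T[:3,3]=o["ee_pos"]
        c["W"]=T@np.array(c["T_tool_cam"])
    else: c["W"]=np.array(c["world_from_camera"])
    if save: cv2.imwrite("pics/%s.png"%save,c["image"][:,:,::-1])
    return c
def ray(c,u,v):
    K=np.array(c["K"]);d=np.array([(u-K[0,2])/K[0,0],-(v-K[1,2])/K[1,1],-1])
    return c["W"][:3,3],c["W"][:3,:3]@d
def atz(c,u,v,z):
    o,d=ray(c,u,v);return o+d*(z-o[2])/d[2]
def atr(c,u,v):
    o,d=ray(c,u,v);r=c["range_z"][int(round(v)),int(round(u))];return o+d*r
def pix(c,p):
    K=np.array(c["K"]);q=np.linalg.inv(c["W"])@np.append(p,1)
    return K[0,0]*q[0]/-q[2]+K[0,2],-K[1,1]*q[1]/-q[2]+K[1,2]
def spots(c,labels,n=3,f=spot_point):
    for l in labels:
        for d in f(l,c)[:n]:
            u,v=d["at"][0]*640,d["at"][1]*400
            print(l,round(d["p"],2),(round(u),round(v)),atr(c,min(u,639),min(v,399)).round(4))
E
python3 - <<'E'
from h import *
c=shot("top","top"); s=shot("scene","scene")
print(c["K"],c["W"].round(3),c.keys()); print(get_obs())
spots(c,["corner","gauge","dial","zero_mark","needle_tip","master_center","nest","pan_floor","bay_0","bay_1","bay_2","washer","bottle"],2)
spots(c,["coupon_1_center"],8)
E
```

```text
pics
[[461.57609061   0.         323.61226867]
 [  0.         461.57609061 202.29595834]
 [  0.           0.           1.        ]] [[-0.015  0.985 -0.174  0.342]
 [-1.    -0.012  0.015  0.056]
 [ 0.013  0.175  0.985  1.148]
 [ 0.     0.     0.     1.   ]] dict_keys(['image', 'range_z', 'K', 'world_from_camera', 'shot', 'W'])
{'time_s': 0.1, 'qpos': array([-1.38662500e+00,  3.00411504e-01,  1.52148865e+00, -5.78585170e-05,
        1.32068327e+00, -6.65906653e-02]), 'joint_vel': array([ 0.00157707, -0.00141048, -0.00149611, -0.00070841, -0.00120501,
        0.00126172]), 'tau': array([ 9.48031011e-04, -5.32642365e+01, -3.53283298e+01,  7.09566800e-02,
        2.34782853e-02, -4.16385399e-05]), 'ee_pos': array([ 0.13642526, -0.53258463,  0.20495812]), 'eef_rot': array([-3.14060035e+00, -1.00076422e-05,  2.50776339e-01]), 'force': array([-0.75361754,  0.21946396,  0.68389556]), 'moment': array([-0.02810166,  0.02833171, -0.00289934]), 'grip_force': 0.0, 'grip_width': 0.09410997420589576}
corner 0.79 (329, 204) [0.5378 0.0255 0.0195]
gauge 0.57 (329, 200) [0.5436 0.0246 0.0402]
dial 0.94
[... 407 characters left out ...]
 0.058  0.0202]
pan_floor 0.68 (380, 254) [ 0.4122 -0.0981  0.0047]
pan_floor 0.68 (333, 198) [0.5482 0.0149 0.0403]
bay_0 0.86 (412, 188) [ 0.5789 -0.1847  0.0109]
bay_0 0.75 (389, 188) [ 0.5789 -0.128   0.0032]
bay_1 0.86 (412, 188) [ 0.5789 -0.1847  0.0109]
bay_1 0.75 (389, 188) [ 0.5789 -0.128   0.0032]
bay_2 0.86 (412, 188) [ 0.5789 -0.1847  0.0109]
bay_2 0.75 (389, 188) [ 0.5789 -0.128   0.0032]
washer 0.72 (195, 195) [0.5532 0.3441 0.0723]
washer 0.4 (331, 204) [0.5367 0.0203 0.0197]
bottle 0.57 (258, 189) [0.5642 0.1934 0.083 ]
bottle 0.46 (333, 200) [0.5436 0.0159 0.0415]
coupon_1_center 0.73 (420, 259) [ 0.3998 -0.1971  0.0047]
coupon_1_center 0.42 (319, 222) [0.4917 0.0512 0.0224]
```

Run:
```python
import cv2
i=cv2.imread("pics/top.png")[110:310,150:500]
cv2.imwrite("pics/top2.png",cv2.resize(i,None,fx=2.28,fy=2.28,interpolation=cv2.INTER_CUBIC))
```

```text
(no output)
```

View pics/top2.png

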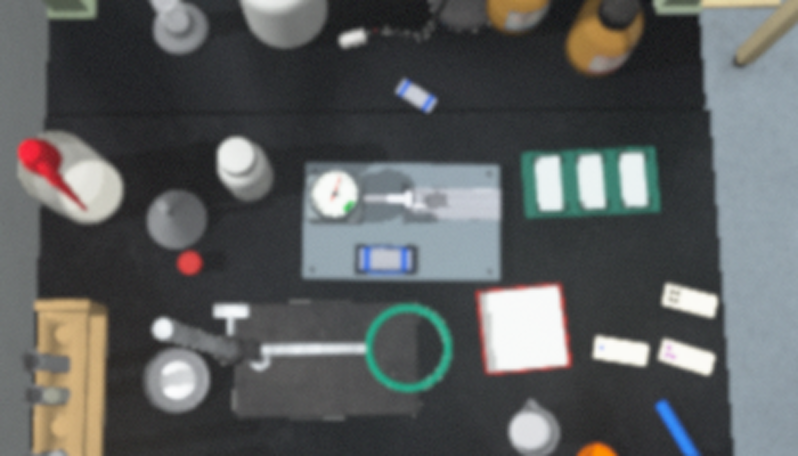

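View pics/scene.png

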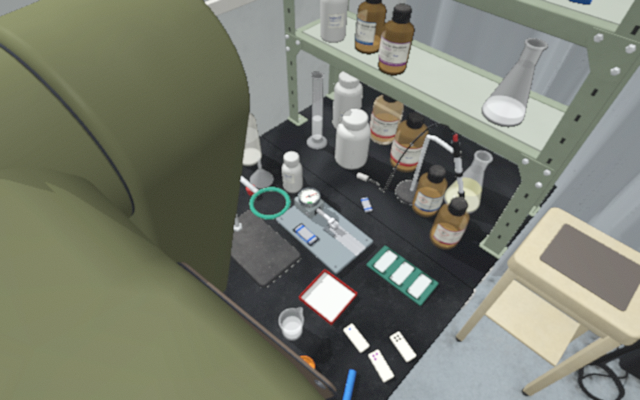

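The blue-banded candidates in the top picture are crop (387,259), which lies in the nest on the gauge plate, and crop (416,95), which is smaller and lies loose on the bench. The master is the one in the nest. The coupons are at crop (690,300), (620,351) and (687,357), and the dial is at (335,195). There is a stand with a green ring at (408,347), so I'll measure the obstacle heights next.

Run:
```python
from h import *
c=shot("top")
K=np.array(c["K"]);v,u=np.mgrid[0:400,0:640];r=c["range_z"]
P=np.stack([(u-K[0,2])/K[0,0]*r,-(v-K[1,2])/K[1,1]*r,-r],-1)@c["W"][:3,:3].T+c["W"][:3,3]
ok=(r>0)
print("max z map rows x 0.20..0.85 step .05; cols y .45..-.45 step .05 (cm)")
for x in np.arange(.2,.85,.05):
    print("%.2f"%x,*["%3d"%round(100*P[ok&(abs(P[...,0]-x)<.025)&(abs(P[...,1]-y)<.025)][:,2].max(initial=-.01)) for y in np.arange(.45,-.46,-.05)])
# white rectangles: coupons, carrier, pan, master
def box(name,u0,v0,u1,v1,lo,hi,z):
    hsv=cv2.cvtColor(c["image"],cv2.COLOR_RGB2HSV)[v0:v1,u0:u1]
    m=cv2.inRange(hsv,lo,hi);n,l,s,ce=cv2.connectedComponentsWithStats(m)
    for i in range(1,n):
        if s[i,4]<40: continue
        yy,xx=np.where(l==i);pts=np.array([atz(c,a+u0,b+v0,z)[:2] for a,b in zip(xx,yy)],np.float32)
        (cx,cy),(w,h),a=cv2.minAreaRect(pts)
        print(name,s[i,4],round(cx,4),round(cy,4),round(w,4),round(h,4),round(a,1))
box("coupon",405,225,475,285,(0,0,130),(180,80,255),.006)
box("bay",375,165,445,210,(0,0,140),(180,60,255),.006)
box("green",375,165,445,215,(60,80,40),(95,255,255),.01)
box("pan",350,230,405,280,(0,0,130),(180,60,255),.003)
box("plate",275,175,375,235,(90,15,60),(125,120,255),.014)
```

```text
max z map rows x 0.20..0.85 step .05; cols y .45..-.45 step .05 (cm)
0.20  41   9   9   9   9   7   5  36  51  65   1   1  65   1   1   2  -1  -1  -1
0.25  41  28  16   6   7   7   1   1  49  66  70  70  68   2   2   2  -1  -1  -1
0.30  41  28  15   1   1   1   2   2   2   1   6   6   2   2   2   1  -1  -1  -1
0.35  41  16  16   2   2  26   2   2  25  25   2   6   2   1   2   1  -1  -1  -1
0.40  41  16  16   2   2  53  26  25  25  25   2   1   2   1   1   1  -1  -1  -1
0.45  41   8   8   1   1   2   2   2   2   2   2   2   2   1   1   1  -1  -1  -1
0.50  41   1   1   3   3   1   2   3   3   2   2   1   1   1   1   1  -1  -1  -1
0.55  41  21  21   9   4  12   7   7   5   4   2   2   1   2   2   1  -1  -1  -1
0.60  41  20  21   1   8  12   5   7   2   2   2   1   2   1   2   1  -1  -1  -1
0.65  41   1   1   1   1   1   1   1   1   1   1   1   1   1   1   1  -1  -1  -1
0.70  41   1   1   1   1   1   1   1   1   1   1   1  14  15   1   1  -1  -1  -1
0.75  41  49  29  23  23  16  16  13   1  19  27  27  15  15  29  49  -1  -1  -1
0.80  50  50  50  44  30  30  43  43  30  30  30  30  35  33  50  50  -1  -1  -1
coupon 401 0.4101 -0.3222 0.0201 0.1462 86.1
coupon 259 0.4421 -0.2796 0.0601 0.0263 75.1
coupon 264 0.3885 -0.2014 0.0607 0.0263 79.8
coupon 265 0.381 -0.2723 0.0605 0.0267 70.7
bay 282 0.578 -0.2248 0.0628 0.0298 2.7
bay 286 0.5742 -0.131 0.0628 0.0301 2.2
bay 283 0.5762 -0.1778 0.0627 0.0298 1.5
green 873 0.5746 -0.1765 0.0779 0.1538 1.4
pan 56 0.4714 -0.049 0.045 0.005 89.2
pan 1247 0.4152 -0.0974 0.0893 0.0877 4.7
plate 4446 0.5385 0.0364 0.2448 0.1493 89.2
```

Call:
jog_arm --rows '[[[0.029,-0.018,-0.004],0,0.094],[[0.029,-0.018,-0.004],0,0.094],[[0.029,-0.018,-0.004],0,0.094],[[0.029,-0.018,-0.004],0,0.094],[[0.029,-0.018,-0.004],0,0.094],[[0.029,-0.018,-0.004],0,0.094],[[0.029,-0.018,-0.004],0,0.094],[[0.029,-0.018,-0.004],0,0.094],[[0.029,-0.018,-0.004],0,0.094],[[0.029,-0.018,-0.004],0,0.094],[[0.029,-0.018,-0.004],0,0.094],[[0.029,-0.018,-0.004],0,0.094]]'

```text
time_s: 1.85
ee_pos: [0.4209, -0.2357, 0.2539]
eef_rot: [3.141, -0.0, 0.251]
force: [-0.8, -0.1, -0.4]
grip_width: 0.0941
grip_force: 0.0
```

Call:
jog_arm --rows '[[[0,0,0],-6.9,0.094],[[0,0,0],-6.9,0.094],[[0,0,0],-6.9,0.094],[[0,0,0],-6.9,0.094],[[0,0,0],-6.9,0.094],[[0,0,0],-6.9,0.094],[[0,0,0],-6.9,0.094],[[0,0,0],-6.9,0.094],[[0,0,0],-6.9,0.094],[[0,0,0],-6.9,0.094],[[0,0,0],-6.6,0.094],[[0,0,0],0,0.094]]'

```text
time_s: 2.85
ee_pos: [0.42, -0.2372, 0.2535]
eef_rot: [3.142, 0.0, 1.576]
force: [0.1, 0.4, 0.4]
grip_width: 0.0938
grip_force: 0.0
```

Run:
```python
from h import *
o=get_obs();print(o["ee_pos"],o["eef_rot"],o["qpos"].round(3),o["force"])
c=shot("wrist","w1");print(c["W"].round(3))
s=shot("scene","s2");t=shot("top","t2")
K=np.array(t["K"])
m=cv2.inRange(cv2.cvtColor(t["image"],cv2.COLOR_RGB2HSV),(70,120,40),(90,255,200));m[:,:300]=0;m[:235]=0;m[:,360:]=0
yy,xx=np.where(m>0);P=np.array([atz(t,a,b,.25) for a,b in zip(xx,yy)]);print("ring",P.min(0),P.max(0),len(P))
# gripper/arm profile in scene camera
for C in (s,t):
  K=np.array(C["K"]);v,u=np.mgrid[0:400,0:640];r=C["range_z"]
  P=np.stack([(u-K[0,2])/K[0,0]*r,-(v-K[1,2])/K[1,1]*r,-r],-1)@C["W"][:3,:3].T+C["W"][:3,3]
  q=P-o["ee_pos"]
  for z in np.arange(0,.6,.04):
    k=(r>0)&(abs(q[...,0])<.25)&(abs(q[...,1])<.2)&(abs(q[...,2]-z)<.02)&(np.hypot(P[...,0]-.38,P[...,1]-.04)>.1)
    if k.sum()>20: print(round(z,2),k.sum(),q[k].min(0).round(3),q[k].max(0).round(3))
```

```text
[ 0.41998307 -0.23717019  0.25347877] [3.14158079e+00 2.38254469e-05 1.57584781e+00] [-0.59   0.112  1.635 -0.     1.395 -0.595] [0.06367633 0.38829903 0.4439605 ]
[[ 1.    -0.006 -0.001  0.419]
 [ 0.006  0.96   0.281 -0.155]
 [-0.001 -0.281  0.96   0.433]
 [ 0.     0.     0.     1.   ]]
ring [ 0.3478151  -0.00338464  0.25      ] [0.42097557 0.07023914 0.25      ] 416
0.0 74 [-0.059 -0.01   0.001] [0.057 0.009 0.02 ]
0.04 188 [-0.06 -0.01  0.02] [0.05  0.009 0.06 ]
0.08 37 [-0.08  -0.033  0.06 ] [0.074 0.032 0.1  ]
0.12 1848 [-0.089 -0.034  0.1  ] [0.085 0.034 0.14 ]
0.16 2037 [-0.089 -0.034  0.14 ] [0.064 0.034 0.18 ]
0.2 886 [-0.042 -0.037  0.18 ] [0.006 0.016 0.202]
0.24 1372 [-0.128 -0.065  0.233] [0.002 0.055 0.26 ]
0.28 8009 [-0.221 -0.067  0.26 ] [0.055 0.076 0.3  ]
0.32 17296 [-0.25  -0.059  0.3  ] [0.05  0.098 0.34 ]
0.36 19382 [-0.25   0.029  0.34 ] [-0.067  0.182  0.38 ]
0.4 8263 [-0.25   0.097  0.38 ] [-0.178  0.2    0.408]
0.0 23 [ 0.046 -0.004 -0.002] [0.058 0.011 0.019]
0.04 49 [ 0.046 -0.006  0.021] [0.058 0.011 0.059]
0.12 442 [ 0.006 -0.021  0.1  ] [0.088 0.036 0.14 ]
0.16 431 [-0.042 -0.022  0.14 ] [0.087 0.035 0.166]
0.2 231 [-0.041 -0.031  0.185] [-0.021  0.028  0.22 ]
0.24 400 [-0.075 -0.017  0.22 ] [0.056 0.108 0.26 ]
0.28 2478 [-0.146 -0.061  0.26 ] [0.061 0.172 0.3  ]
0.32 7885 [-0.182 -0.057  0.3  ] [0.052 0.2   0.34 ]
0.36 10810 [-0.206  0.028  0.34 ] [-0.065  0.2    0.38 ]
0.4 1512 [-0.2    0.109  0.38 ] [-0.171  0.2    0.39 ]
```

View pics/w1.png

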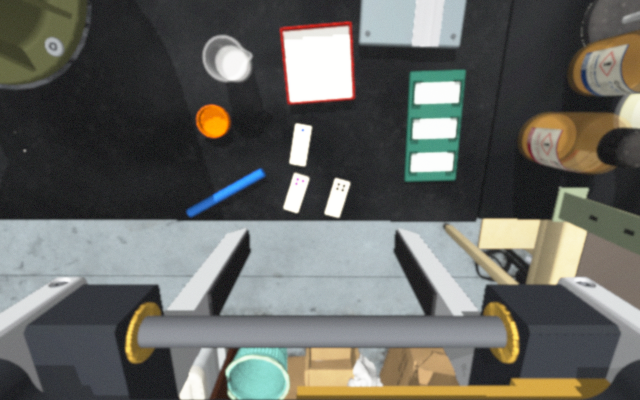

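View pics/s2.png

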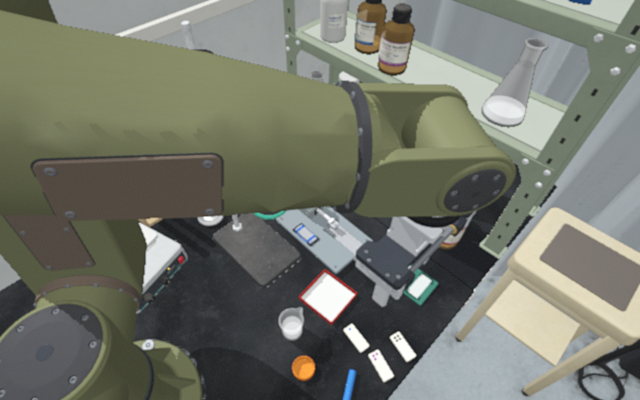

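The wrist picture shows coupon 1 (one blue dot) at (300,144), coupon 3 (three purple dots) at (296,193) and coupon 4 (four black dots) at (338,197). The carrier is at (435,125) and the pan at (318,62). I'll move over the gauge next.

Call:
jog_arm --rows '[[[0.03,0.014,0.006],0,0.094],[[0.03,0.014,0.006],0,0.094],[[0.03,0.014,0.006],0,0.094],[[0.03,0.014,0.006],0,0.094],[[0.03,0.014,0.006],0,0.094],[[0.03,0.014,0.006],0,0.094],[[0.03,0.014,0.006],0,0.094],[[0.03,0.012,0.006],0,0.094],[[0,0,0],0,0.094],[[0,0,0],0,0.094]]'

```text
time_s: 3.83
ee_pos: [0.5302, 0.0039, 0.2049]
eef_rot: [-3.141, -0.0, 1.57]
force: [-0.3, -0.4, 0.6]
grip_width: 0.0939
grip_force: 0.0
```

Run:
```python
from h import *
o=get_obs();print(o["ee_pos"],o["eef_rot"],o["qpos"].round(3))
c=shot("wrist","w2");print(c["K"])
spots(c,["corner","gauge","roller","dial","zero_mark","needle_tip","master_center","nest"],2)
```

```text
[0.53016156 0.00390281 0.20491522] [-3.14055074e+00 -5.19567482e-06  1.57001248e+00] [-0.062  0.257  1.577 -0.     1.309 -0.061]
[[298.65126345   0.         321.79055298]
 [  0.         298.65126345 197.70347637]
 [  0.           0.           1.        ]]
corner 0.85 (331, 160) [0.5405 0.0274 0.0192]
gauge 0.77 (339, 159) [0.5489 0.0315 0.0401]
gauge 0.75 (289, 141) [0.4904 0.0502 0.0198]
roller 0.57 (339, 174) [0.5501 0.0135 0.0351]
dial 0.95 (346, 87) [0.5545 0.1081 0.0626]
zero_mark 0.56 (331, 108) [0.539  0.0878 0.061 ]
needle_tip 0.47 (362, 99) [0.5712 0.0969 0.0601]
master_center 0.77 (439, 168) [0.6797 0.0141 0.005 ]
master_center 0.63 (288, 142) [0.4888 0.0498 0.0218]
nest 0.59 (288, 141) [0.4891 0.0503 0.0202]
```

View pics/w2.png

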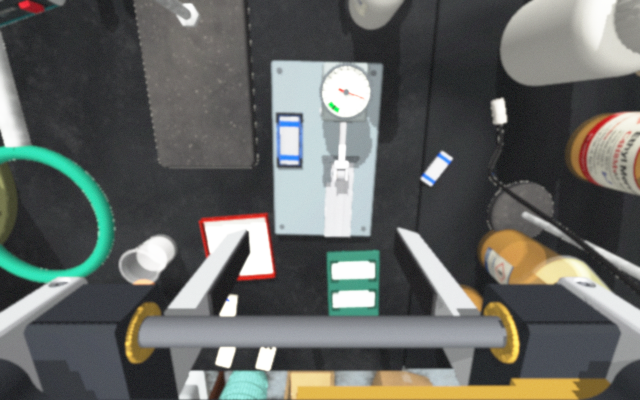

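The wrist picture shows the master in its nest at (289,140), the dial at (345,90) and the roller near (340,172). I'll fit the gauge frame to the plate outline.

```bash
cat > g.py <<'E'
from h import *
def fit(c):
    m=np.zeros((400,640),np.uint8);K=np.array(c["K"]);v,u=np.mgrid[0:400,0:640];r=c["range_z"]
    P=np.stack([(u-K[0,2])/K[0,0]*r,-(v-K[1,2])/K[1,1]*r,-r],-1)@c["W"][:3,:3].T+c["W"][:3,3]
    k=(r>0)&(P[...,2]>.0085)&(P[...,2]<.1)&(P[...,0]>.44)&(P[...,0]<.62)&(P[...,1]>-.1)&(P[...,1]<.17)
    k=cv2.morphologyEx(k.astype(np.uint8),cv2.MORPH_OPEN,np.ones((3,3)))
    n,l,s,ce=cv2.connectedComponentsWithStats(k);i=1+s[1:,4].argmax()
    co,_=cv2.findContours((l==i).astype(np.uint8),cv2.RETR_EXTERNAL,cv2.CHAIN_APPROX_NONE)
    pts=np.array([atz(c,*p[0],.014)[:2] for p in co[0]],np.float32)
    return cv2.minAreaRect(pts),P
if __name__=="__main__":
    c=shot("wrist");rect,P=fit(c);print(rect,cv2.boxPoints(rect))
    im=c["image"];hsv=cv2.cvtColor(im,cv2.COLOR_RGB2HSV)
    m=cv2.inRange(hsv,(105,120,60),(130,255,255));m[:90]=0;m[200:]=0;m[:,:270]=0;m[:,310:]=0
    yy,xx=np.where(m>0);p=np.array([atz(c,a,b,.0205)[:2] for a,b in zip(xx,yy)],np.float32);print("master bands",cv2.minAreaRect(p),len(p))
    x0,y0=255,50;cv2.imwrite("pics/w2c.png",cv2.resize(im[50:245,255:395,::-1],None,fx=3,fy=3,interpolation=cv2.INTER_CUBIC))
E
python3 g.py
```

```text
((0.5321243405342102, 0.03216836601495743), (0.2146531343460083, 0.12803839147090912), 88.59091186523438) [[ 0.46548527 -0.07355146]
 [ 0.59348494 -0.07670002]
 [ 0.5987634   0.1378882 ]
 [ 0.47076374  0.14103675]]
master bands ((0.48992034792900085, 0.05077871307730675), (0.04624533653259277, 0.028537482023239136), 87.54047393798828) 286
```

View pics/w2c.png

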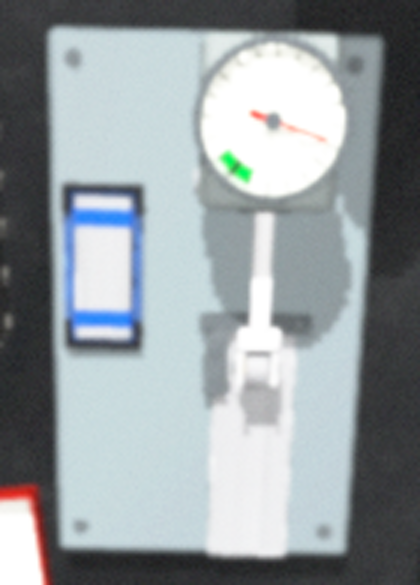

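Call:
jog_arm --rows '[[[0.0046,-0.001,0.019],0.18,0.04],[[0.0046,-0.001,0.019],0.18,0.04],[[0.0046,-0.001,0.019],0.18,0.04],[[0.0046,-0.001,0.019],0.18,0.04],[[0.0046,-0.001,0.019],0.18,0.04],[[0.0046,-0.001,0.019],0.18,0.04],[[0.0046,-0.001,0.019],0.18,0.04],[[0.0046,-0.001,0.019],0.18,0.04],[[0,0,0],0,0.04],[[0,0,0],0,0.04],[[0,0,0],0,0.04]]'

```text
time_s: 5.25
ee_pos: [0.5232, 0.0394, 0.0546]
eef_rot: [3.14, 0.0, 1.545]
force: [-1.1, -0.6, 0.1]
grip_width: 0.0398
grip_force: 0.0
```

Call:
jog_arm --rows '[[[0,-0.008,0],0,0.04],[[0,-0.008,0],0,0.04],[[0,-0.008,0],0,0.04],[[0,-0.008,0],0,0.04],[[0,0,0],0,0.04],[[0,0,0],0,0.04],[[0,0,0],0,0.04]]'

```text
time_s: 5.83
ee_pos: [0.4908, 0.0405, 0.0537]
eef_rot: [3.141, -0.0, 1.545]
force: [0.2, 0.0, -0.0]
grip_width: 0.0401
grip_force: 0.0
```

Run:
```python
from h import *
o=get_obs();print(o["ee_pos"],o["eef_rot"],o["force"],o["grip_width"])
c=shot("wrist","w3");spots(c,["master_center"],2);print(pix(c,o["ee_pos"]))
```

```text
[0.49079461 0.040473   0.05369458] [ 3.14101601e+00 -2.60307322e-05  1.54513426e+00] [ 0.24218362  0.03979819 -0.04596653] 0.040087478257865634
master_center 0.93 (549, 239) [0.6792 0.0144 0.0041]
master_center 0.73 (319, 209) [0.4884 0.0514 0.0204]
(np.float64(322.5556599057364), np.float64(240.6848483895983))
```

View pics/w3.png

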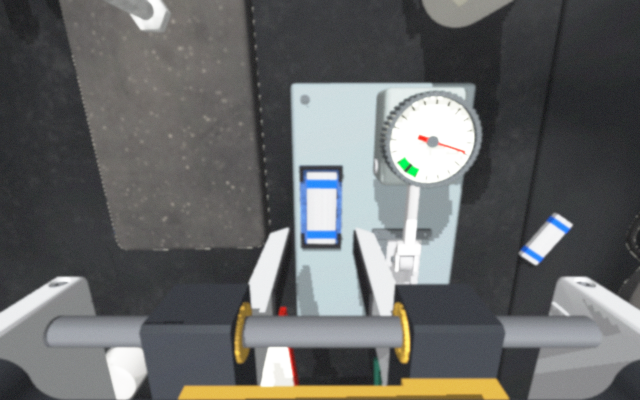

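The picture shows the master at (321,208) in its nest, centred between the open fingers, with the look-alike at (546,239). Next is descending and gripping.

Call:
jog_arm --rows '[[[0,-0.001,0.009],0,0.04],[[0,0,0.009],0,0.04],[[0,0,0.009],0,0.04],[[0,0,0.006],0,0.04],[[0,0,0.0035],0,0.04],[[0,0,0],0,0.03],[[0,0,0],0,0.015],[[0,0,0],0,0.015],[[0,0,0],0,0.015],[[0,0,0],0,0.015],[[0,0,0],0,0.015],[[0,0,0],0,0.015]]' --squeeze 25

```text
time_s: 6.93
ee_pos: [0.4897, 0.0405, 0.0172]
eef_rot: [3.141, -0.0, 1.545]
force: [-1.0, -0.2, 2.1]
grip_width: 0.0211
grip_force: 25.0
```

Call:
jog_arm --rows '[[[0,0,-0.007],0,0.015],[[0,0,-0.007],0,0.015],[[-0.018,0,0],0,0.015],[[-0.025,0,0],0,0.015],[[-0.025,0,0],0,0.015],[[-0.025,0,0],0,0.015],[[0,0.016,0],0,0.015],[[0,0.016,0],0,0.015],[[0,0.016,0],0,0.015],[[0,0.0155,0],0,0.015],[[0,0,0],0,0.015],[[0,0,0],0,0.015]]'

```text
time_s: 7.93
ee_pos: [0.5506, -0.0541, 0.0312]
eef_rot: [3.142, 0.0, 1.545]
force: [-0.6, 0.7, -1.4]
grip_width: 0.0214
grip_force: 25.0
```

Run:
```python
from h import *
o=get_obs();print(o["ee_pos"],o["eef_rot"],o["force"],o["grip_width"],o["grip_force"])
c=shot("wrist","w4");spots(c,["master_center","corner","roller"],2)
cv2.imwrite("pics/w4c.png",cv2.resize(c["image"][60:300,200:520,::-1],None,fx=2,fy=2))
```

```text
[ 0.55062421 -0.05406068  0.03120643] [3.14158042e+00 1.35934947e-05 1.54532020e+00] [-0.56117216  0.72456177 -1.41741344] 0.021360796277334344 24.985933899879456
master_center 0.94 (507, 127) [0.6767 0.014  0.0045]
master_center 0.75 (355, 365) [ 0.5619 -0.0603  0.1248]
corner 0.84 (304, 115) [0.5408 0.0253 0.0184]
roller 0.71 (323, 137) [0.5524 0.013  0.0366]
```

View pics/w4c.png

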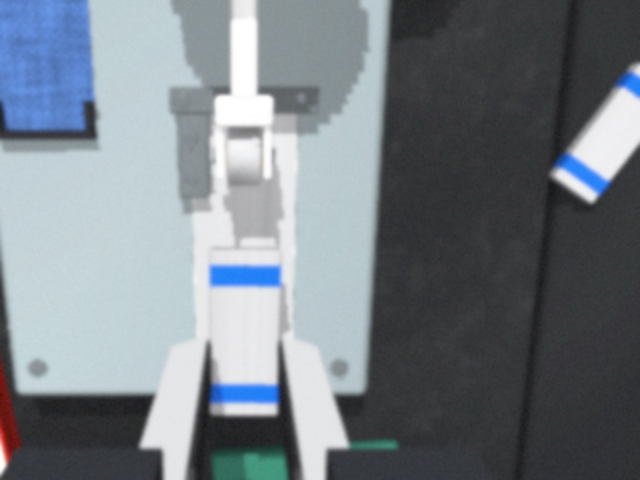

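The picture shows the master held flat over the plate at crop (245,330), lined up with the roller lane. The roller is at (243,155) and the side fence at (195,160). I'll lower it and slide it in.

Call:
jog_arm --rows '[[[0,0,0.006],0,0.015],[[0,0,0.005],0,0.015],[[0,0,0.0025],0,0.015],[[0,0,0.0008],0,0.015],[[0,0,0],0,0.015],[[0,0,0],0,0.015]]'

```text
time_s: 8.63
ee_pos: [0.5504, -0.0541, 0.0168]
eef_rot: [-3.141, -0.0, 1.545]
force: [-4.4, 0.8, 8.0]
grip_width: 0.0216
grip_force: 25.0
```

Call:
jog_arm --rows '[[[0.005,0,0],0,0.015],[[0.005,0,0],0,0.015],[[0.005,0,0],0,0.015],[[0.005,0,0],0,0.015],[[0.005,0,0],0,0.015],[[0.004,0,0],0,0.015],[[0.004,0,0],0,0.015],[[0.003,0,0],0,0.015],[[0,0,0],0,0.015],[[0,0,0],0,0.015]]'

```text
time_s: 9.47
ee_pos: [0.5519, -0.0175, 0.0168]
eef_rot: [3.141, -0.0, 1.546]
force: [0.6, -0.2, 5.4]
grip_width: 0.0215
grip_force: 25.0
```

Call:
jog_arm --rows '[[[0,-0.001,-0.0003],0,0.015],[[0,-0.0005,0],0,0.015],[[0.0015,0,0],0,0.015],[[0.001,0,0],0,0.015],[[0,0,0],0,0.015],[[0,0,0],0,0.015]]'

```text
time_s: 9.97
ee_pos: [0.5511, -0.0157, 0.0171]
eef_rot: [3.139, 0.0, 1.545]
force: [7.5, -3.0, -1.4]
grip_width: 0.0212
grip_force: 25.0
```

Call:
jog_arm --rows '[[[0.001,0,0],0,0.015],[[0.0005,0,0],0,0.015],[[0,0,0],0,0.015],[[0,0,0],0,0.015]]'

```text
time_s: 10.3
ee_pos: [0.5512, -0.0143, 0.0171]
eef_rot: [3.139, 0.001, 1.545]
force: [7.1, -3.3, -0.5]
grip_width: 0.0215
grip_force: 25.0
```

```bash
cat > look.py <<'E'
import sys
from h import *
n=sys.argv[1];o=get_obs();print(o["ee_pos"].round(4),o["eef_rot"].round(4),o["force"].round(1),o["grip_width"],o["grip_force"])
e=o["ee_pos"][:2]-[.5514,.0242];print("gauge",(e@[.0246,.9997]).round(4),(e@[-.9997,.0246]).round(4))
c=shot("wrist");u,v,w,h,f=map(float,sys.argv[2:7]);u,v,w,h=map(int,(u,v,w,h))
cv2.imwrite("pics/%s.png"%n,cv2.resize(c["image"][v:v+h,u:u+w,::-1],None,fx=f,fy=f,interpolation=cv2.INTER_CUBIC))
E
python3 look.py w5 220 60 240 200 3
```

```text
[ 0.5512 -0.0143  0.0171] [3.1389e+00 6.0000e-04 1.5450e+00] [ 7.1 -3.3 -0.5] 0.021450395380130556 25.01499652862549
gauge -0.0385 -0.0007
```

View pics/w5.png

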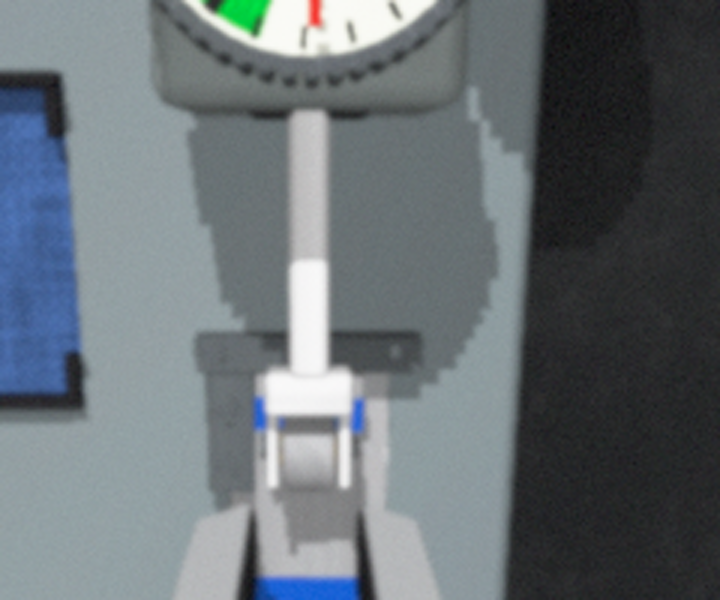

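Side contact is confirmed at 7 N. The picture shows the front end almost at the far fence (crop y about 372), so I'll push a bit more.

Call:
jog_arm --rows '[[[0.0005,0,0],0,0.015],[[0.0005,0,0],0,0.015],[[0,0,0],0,0.015],[[0,0,0],0,0.015]]'

```text
time_s: 10.68
ee_pos: [0.5512, -0.014, 0.0172]
eef_rot: [3.139, 0.002, 1.545]
force: [7.4, -8.8, -1.0]
grip_width: 0.0211
grip_force: 25.0
```

Call:
jog_arm --rows '[[[0.0005,0,0],0,0.015],[[0.0005,0,0],0,0.015],[[0,0,0],0,0.015],[[0,0,0],0,0.015]]'

```text
time_s: 11.02
ee_pos: [0.5512, -0.0138, 0.0172]
eef_rot: [3.139, 0.003, 1.545]
force: [6.1, -15.4, -1.1]
grip_width: 0.0213
grip_force: 25.0
```

Call:
jog_arm --rows '[[[0,0,0],0,0.04],[[0,0,0],0,0.04],[[0,0,0],0,0.04],[[0,0,0],0,0.04],[[0,0,-0.02],0,0.04],[[0,0,-0.02],0,0.07],[[0,0,-0.03],0,0.08],[[0,0,-0.03],0,0.08],[[0.02,0,0],0,0.08],[[0.02,0,0],0,0.08],[[0.02,0,0],0,0.08],[[0,0,0],0,0.08]]'

```text
time_s: 12.02
ee_pos: [0.5515, 0.0507, 0.1169]
eef_rot: [-3.141, -0.001, 1.547]
force: [0.0, 0.1, -0.1]
grip_width: 0.0793
grip_force: 0.0
```

```bash
cat > dial.py <<'E'
from h import *
EX=np.array([.0246,.9997]);EY=np.array([-.9997,.0246]);O=np.array([.5514,.0242])
def read(save=None):
    o=get_obs();c=shot("wrist");im=c["image"];hsv=cv2.cvtColor(im,cv2.COLOR_RGB2HSV)
    D=O+.0839*EX
    u,v=pix(c,[*D,.063]);ppm=np.hypot(*(np.array(pix(c,[D[0]+.02,D[1],.063]))-[u,v]))/20
    # refine centre with white face
    wm=cv2.inRange(hsv,(0,0,170),(180,70,255));R0=int(27*ppm)
    mk=np.zeros_like(wm);cv2.circle(mk,(int(u),int(v)),R0,255,-1);
    # all coordinates on the face plane, mm from the centre, gauge axes
    def mm(mask,rlo,rhi,ctr):
        yy,xx=np.where((mask>0)&(mk>0));P=np.array([atz(c,a,b,.0625)[:2]-ctr for a,b in zip(xx,yy)])
        g=np.stack([P@EX,P@EY],1)*1000;r=np.hypot(*g.T);return g[(r>rlo)&(r<rhi)]
    face=((hsv[...,2]>120)).astype(np.uint8)*255
    g=mm(cv2.bitwise_or(wm,cv2.inRange(hsv,(40,80,60),(80,255,255))),0,26,D)
    (cx,cy),rad=cv2.minEnclosingCircle(g.astype(np.float32))
    C=D+(cx*EX+cy*EY)/1000
    green=mm(cv2.inRange(hsv,(45,90,50),(80,255,255)),10,26,C);red=mm(cv2.inRange(hsv,(0,90,90),(10,255,255))|cv2.inRange(hsv,(170,90,90),(180,255,255)),8,24,C)
    a=lambda q:np.degrees(np.arctan2(*(q/np.hypot(*q.T)[:,None]).mean(0)[::-1]))
    ga,ra=a(green),a(red)
    blk=mm(cv2.inRange(hsv,(0,0,0),(180,255,75)),14,22.5,C)
    ba=np.degrees(np.arctan2(blk[:,1],blk[:,0]));k=abs((ba-ga+180)%360-180)<12
    ka=a(blk[k]) if k.any() else None
    print("face centre",C.round(4),"r",round(rad,1),"green deg",ga.round(1),"black tick",ka,"needle",ra.round(1),len(green),len(red),"diff needle-green",((ra-ga+180)%360-180).round(1))
    if save:
        u,v=map(int,(u,v));cv2.imwrite("pics/%s.png"%save,cv2.resize(im[max(v-R0-8,0):v+R0+8,u-R0-8:u+R0+8,::-1],None,fx=4,fy=4,interpolation=cv2.INTER_CUBIC))
    return c
if __name__=="__main__":
    import sys;o=get_obs();print(o["ee_pos"],o["eef_rot"]);read(sys.argv[1])
E
python3 dial.py d1
```

```text
[0.55149214 0.0506959  0.11692946] [-3.14137397e+00 -5.94613499e-04  1.54746313e+00]Traceback (most recent call last):
  File "dial.py", line 29, in <module>
    import sys;o=get_obs();print(o["ee_pos"],o["eef_rot"]);read(sys.argv[1])
                                                           ~~~~^^^^^^^^^^^^^
  File "dial.py", line 21, in read
    blk=mm(cv2.inRange(hsv,(0,0,0),(180,255,75)),14,22.5,C)
  File "dial.py", line 13, in mm
    g=np.stack([P@EX,P@EY],1)*1000;r=np.hypot(*g.T);return g[(r>rlo)&(r<rhi)]
                ~^~~
ValueError: matmul: Input operand 1 has a mismatch in its core dimension 0, with gufunc signature (n?,k),(k,m?)->(n?,m?) (size 2 is different from 0)
```

```bash
sed -i 's/for a,b in zip(xx,yy)\])$/for a,b in zip(xx,yy)]).reshape(-1,2)/; s/(180,255,75)/(180,255,100)/' dial.py; python3 dial.py d1
```

```text
[0.55151419 0.04931197 0.11679867] [-3.14120597e+00 -1.64931879e-04  1.54743699e+00]
face centre [0.5535 0.1081] r 26.0 green deg 148.9 black tick None needle -176.2 86 2 diff needle-green 35.0
```

View pics/d1.png

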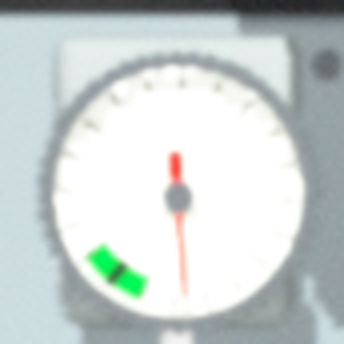

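Call:
jog_arm --rows '[[[0,0,0.02],0,0.08],[[0,0,0.02],0,0.08],[[0,0,0.018],0,0.08],[[0,0,0],0,0.08],[[0,0,0],0,0.08]]'

```text
time_s: 12.53
ee_pos: [0.5514, 0.0472, 0.0587]
eef_rot: [-3.14, 0.0, 1.544]
force: [0.6, -0.1, 1.0]
grip_width: 0.08
grip_force: 0.0
```

```bash
cat > dial.py <<'E'
from h import *
EX=np.array([.0246,.9997]);EY=np.array([-.9997,.0246]);O=np.array([.5514,.0242])
def read(save=None):
    c=shot("wrist");D=O+.0839*EX;S=10
    # rectify face plane: S px/mm, 60 mm square, gauge x up, gauge -y right
    g=np.array([[30,30],[30,-30],[-30,-30],[-30,30]])/1000.
    src=np.float32([pix(c,[*(D+a*EX+b*EY),.0625]) for a,b in g]);n=60*S
    im=cv2.warpPerspective(c["image"],cv2.getPerspectiveTransform(src,np.float32([[0,0],[n,0],[n,n],[0,n]])),(n,n),flags=cv2.INTER_CUBIC)
    hsv=cv2.cvtColor(im,cv2.COLOR_RGB2HSV);yy,xx=np.mgrid[0:n,0:n]
    def cen(m): return np.array([xx[m].mean(),yy[m].mean()])
    # hub: grey blob close to the middle
    m=(hsv[...,2]<185)&(hsv[...,1]<90)&(np.hypot(xx-n/2,yy-n/2)<6*S)
    H=cen(m);
    r=np.hypot(xx-H[0],yy-H[1])/S
    red=((hsv[...,0]<12)|(hsv[...,0]>168))&(hsv[...,1]>60)&(hsv[...,2]>100)
    grn=(hsv[...,0]>45)&(hsv[...,0]<80)&(hsv[...,1]>100)&(r>12)&(r<25)
    ang=lambda d:np.degrees(np.arctan2(-d[0],-d[1]))  # gauge angle: x=-dy, y=-dx
    tip=cen(red&(r>9)&(r<21)); tail=cen(red&(r<9)&(r>2.5))if (red&(r<9)&(r>2.5)).any() else H
    G=cen(grn);ga=ang(G-H)
    th=np.degrees(np.arctan2(-(xx-H[0]),-(yy-H[1])))
    blk=(hsv[...,2]<110)&(r>14)&(r<22)&(abs((th-ga+180)%360-180)<14)
    ba=ang(cen(blk)-H) if blk.any() else None
    na=ang(tip-H)
    print("hub px",H.round(1),m.sum(),"green",ga.round(1),"tick",ba,"needle tip",na.round(1),"tail-tip",ang(tip-tail).round(1),"needle-green",((na-ga+180)%360-180).round(1))
    if save: cv2.imwrite("pics/%s.png"%save,im[:,:,::-1])
if __name__=="__main__":
    import sys;o=get_obs();print(o["ee_pos"],o["eef_rot"]);read(sys.argv[1])
E
python3 dial.py d2
```

```text
[0.5514292  0.04724716 0.05866844] [-3.13992388e+00  7.61722741e-05  1.54445461e+00]
hub px [305.6 338.3] 1923 green 141.6 tick 141.8697243334878 needle tip -175.6 tail-tip -175.6 needle-green 42.7
```

View pics/d2.png

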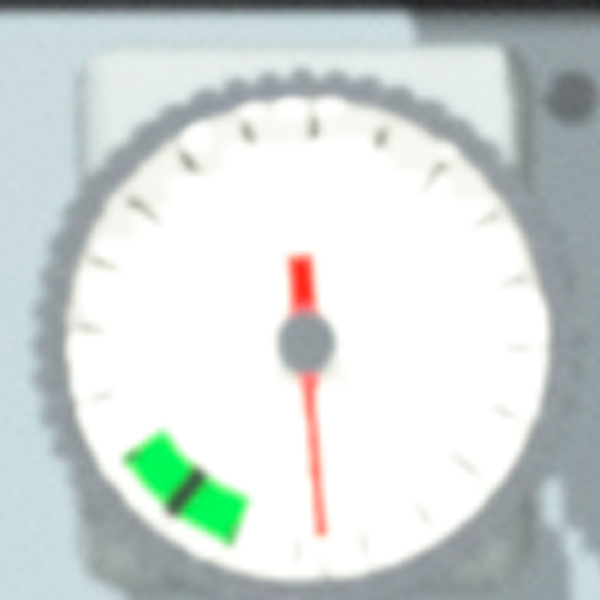

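The picture is clear: the zero tick is at (187,490), the needle tip at (320,530) and the hub at (306,340). The bezel has to turn 42.7° anticlockwise, so I'll grip it at the centre implied by the hub.

Call:
jog_arm --rows '[[[0,0,-0.014],0,0.08],[[0,0,-0.014],0,0.08],[[0.019,0.0005,0],0,0.08],[[0.019,0.0004,0],0,0.08],[[0.0193,0.0004,0],0,0.08],[[0,0,0],0,0.08],[[0,0,0.012],0,0.08],[[0,0,0.012],0,0.08],[[0,0,0.0085],0,0.08],[[0,0,0],0,0.08],[[0,0,0],0,0.08]]'

```text
time_s: 13.5
ee_pos: [0.5542, 0.1045, 0.0536]
eef_rot: [-3.14, 0.0, 1.544]
force: [-0.3, 0.1, 0.4]
grip_width: 0.08
grip_force: 0.0
```

Call:
jog_arm --rows '[[[0,0,0],0,0.065],[[0,0,0],0,0.06],[[0,0,0],0,0.057],[[0,0,0],0,0.055],[[0,0,0],0,0.053],[[0,0,0],0,0.05],[[0,0,0],0,0.048],[[0,0,0],0,0.048]]' --squeeze 12

```text
time_s: 14.17
ee_pos: [0.5546, 0.1052, 0.0547]
eef_rot: [3.142, 0.0, 1.545]
force: [-1.6, 0.1, 3.7]
grip_width: 0.0536
grip_force: 12.0
```

Call:
jog_arm --rows '[[[0,0,0],-6.1,0.048],[[0,0,0],-6.1,0.048],[[0,0,0],-6.1,0.048],[[0,0,0],-6.1,0.048],[[0,0,0],-6.1,0.048],[[0,0,0],-6.1,0.048],[[0,0,0],-6.1,0.048],[[0,0,0],0,0.048],[[0,0,0],0,0.048]]'

```text
time_s: 14.92
ee_pos: [0.554, 0.105, 0.0546]
eef_rot: [-3.14, -0.001, 2.291]
force: [-5.1, -2.8, 6.3]
grip_width: 0.0538
grip_force: 12.0
```

Call:
jog_arm --rows '[[[0,0,0],0,0.08],[[0,0,0],0,0.08],[[0,0,0],0,0.08],[[0,0,-0.015],0,0.08],[[0,0,-0.015],0,0.08],[[0,0,-0.005],0,0.08],[[0,0,0],0,0.08]]'

```text
time_s: 15.5
ee_pos: [0.5552, 0.1053, 0.0905]
eef_rot: [3.14, 0.001, 2.29]
force: [0.3, 0.6, -0.8]
grip_width: 0.0802
grip_force: 0.0
```

Call:
jog_arm --rows '[[[0,0,0],6.1,0.08],[[0,0,0],6.1,0.08],[[0,0,0],6.1,0.08],[[0,0,0],6.1,0.08],[[0,0,0],6.1,0.08],[[0,0,0],6.1,0.08],[[0,0,0],6.1,0.08],[[-0.019,0,0],0,0.08],[[-0.019,0,0],0,0.08],[[-0.0193,-0.001,0],0,0.08],[[0,0,0.014],0,0.08],[[0,0,0.014],0,0.08]]'

```text
time_s: 16.5
ee_pos: [0.5521, 0.0469, 0.0607]
eef_rot: [3.141, -0.0, 1.544]
force: [-0.3, 0.4, 0.1]
grip_width: 0.0801
grip_force: 0.0
```

```bash
python3 dial.py d3
```

```text
[0.55214194 0.04694789 0.06074357] [ 3.14088417e+00 -4.27509194e-05  1.54363835e+00]
hub px [305.7 338.1] 1913 green -175.5 tick -175.4638200332618 needle tip -175.6 tail-tip -175.6 needle-green -0.1
```

The needle and zero mark agree to 0.1°. Next I'll fetch the master and return it.

Call:
jog_arm --rows '[[[-0.02,0.0003,0],0,0.05],[[-0.02,0.0002,0],0,0.04],[[-0.0207,0.0002,0],0,0.04],[[0,0,0],0,0.04],[[0,0,0.014],0,0.04],[[0,0,0.014],0,0.04],[[0,0,0.01],0,0.04],[[0,0,0.006],0,0.04],[[0,0,0],0,0.03],[[0,0,0],0,0.015],[[0,0,0],0,0.015],[[0,0,0],0,0.015]]' --squeeze 25

```text
time_s: 17.55
ee_pos: [0.5516, -0.0127, 0.0181]
eef_rot: [3.141, -0.0, 1.545]
force: [0.4, 0.9, -0.0]
grip_width: 0.0208
grip_force: 25.0
```

Call:
jog_arm --rows '[[[0,0,0],0,0.015],[[0,0,0],0,0.015],[[0,0,0],0,0.015]]'

```text
time_s: 17.8
ee_pos: [0.5516, -0.0127, 0.018]
eef_rot: [3.14, -0.0, 1.545]
force: [-0.6, 2.1, 4.8]
grip_width: 0.021
grip_force: 25.0
```

Call:
jog_arm --rows '[[[-0.008,0,-0.0003],0,0.015],[[-0.012,0,0],0,0.015],[[-0.012,0,0],0,0.015],[[-0.01,0,0],0,0.015],[[0,0,-0.007],0,0.015],[[0,0,-0.007],0,0.015],[[0,-0.017,0],0,0.015],[[0,-0.017,0],0,0.015],[[0,-0.017,0],0,0.015],[[0,-0.0123,0],0,0.015],[[0,0,0],0,0.015],[[0,0,0],0,0.015]]'

```text
time_s: 18.8
ee_pos: [0.4872, -0.0532, 0.0324]
eef_rot: [3.141, 0.0, 1.545]
force: [-0.1, 0.1, -0.2]
grip_width: 0.0211
grip_force: 25.0
```

```bash
python3 look.py w6 220 60 240 200 3
```

```text
[ 0.4872 -0.0532  0.0324] [3.1409e+00 2.0000e-04 1.5451e+00] [-0.1  0.1 -0.2] 0.021138761783252993 24.99714285135269
gauge -0.0789 0.0623
```

View pics/w6.png

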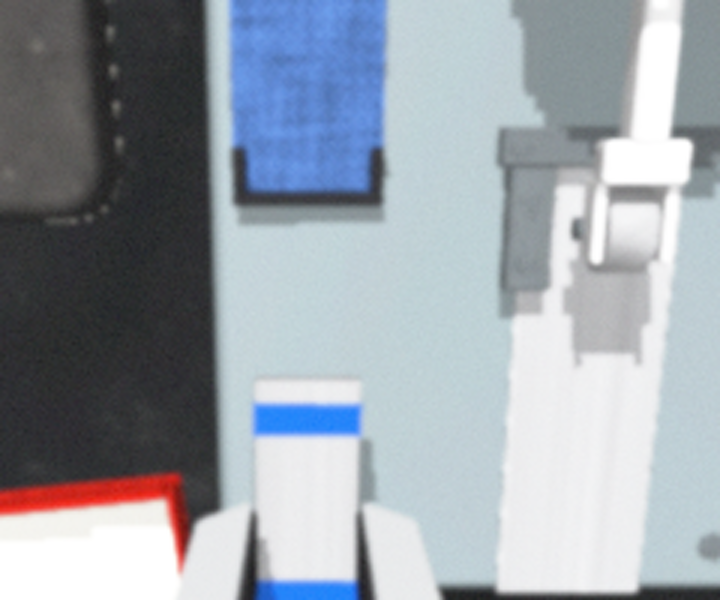

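The picture shows the master held at crop (308,480) and the empty nest at (308,100), with its near stop at y about 198. I'll compute the nest offset.

Run:
```python
from h import *
EX=np.array([.0246,.9997]);EY=np.array([-.9997,.0246]);O=np.array([.5514,.0242])
c=shot("wrist");G=lambda u,v,z:(lambda p:np.round([(p@EX)*1e3,(p@EY)*1e3],1))(atz(c,220+u/3,60+v/3,z)[:2]-O)
print("near stop top outer L,R",G(235,206,.018),G(382,204,.018),"inner",G(247,192,.018),G(370,192,.018))
print("master front L,R",G(254,379,.0345),G(362,379,.0345),"mid",G(254,480,.0345),G(361,480,.0345))
hsv=cv2.cvtColor(c["image"],cv2.COLOR_RGB2HSV);m=cv2.inRange(hsv,(100,120,60),(125,255,255));m[150:]=0;m[:,:280]=0;m[:,360:]=0
n,l,s,ce=cv2.connectedComponentsWithStats(m);i=1+s[1:,4].argmax();yy,xx=np.where(l==i)
p=np.array([atz(c,a,b,.0143)[:2]-O for a,b in zip(xx,yy)]);q=np.stack([p@EX,p@EY],1).astype(np.float32)*1e3
print(cv2.minAreaRect(q),s[i])
```

```text
near stop top outer L,R [-8.3 77.2] [-7.9 46.1] inner [-5.4 74.6] [-5.4 48.7]
master front L,R [-41.8  72.8] [-41.8  50.8] mid [-63.7  73.2] [-63.7  50.6]
((25.176921844482422, 62.44579315185547), (30.748937606811523, 60.267791748046875), 89.98168182373047) [ 296   17   52  107 5098]
```

Call:
jog_arm --rows '[[[0.02,0,0],0,0.015],[[0.025,0,0],0,0.015],[[0.025,0,0],0,0.015],[[0.02,0,0],0,0.015],[[0.0046,0,0],0,0.015],[[0,0,0],0,0.015],[[0,0,0],0,0.015],[[0,0,0.007],0,0.015],[[0,0,0.005],0,0.015],[[0,0,0.0017],0,0.015],[[0,0,0],0,0.015],[[0,0,0],0,0.015]]'

```text
time_s: 19.9
ee_pos: [0.4891, 0.0406, 0.018]
eef_rot: [-3.141, 0.0, 1.544]
force: [-3.2, -3.5, 7.3]
grip_width: 0.0211
grip_force: 25.0
```

Call:
jog_arm --rows '[[[0,0,-0.0005],0,0.04],[[0,0,0],0,0.04],[[0,0,0],0,0.04],[[0,0,0],0,0.04],[[0,0,-0.012],0,0.04],[[0,0,-0.012],0,0.04],[[0,0,-0.011],0,0.04],[[-0.02,0.011,0],0,0.04],[[-0.02,0.011,0],0,0.04],[[-0.02,0.011,0],0,0.04],[[0,0,0],0,0.04]]'

```text
time_s: 20.82
ee_pos: [0.5221, -0.022, 0.0539]
eef_rot: [3.14, 0.0, 1.543]
force: [-0.3, 0.8, -0.4]
grip_width: 0.0398
grip_force: 0.0
```

```bash
cat > mast.py <<'E'
from h import *
EX=np.array([.0246,.9997]);EY=np.array([-.9997,.0246]);O=np.array([.5514,.0242])
print(get_obs()["ee_pos"]);c=shot("wrist","w7")
K=np.array(c["K"]);v,u=np.mgrid[0:400,0:640];r=c["range_z"]
P=np.stack([(u-K[0,2])/K[0,0]*r,-(v-K[1,2])/K[1,1]*r,-r],-1)@c["W"][:3,:3].T+c["W"][:3,3]
q=(P[...,:2]-O);g=np.stack([q@EX,q@EY],-1)*1e3
for name,(a,b) in dict(near=(8,55),mid=(25,62),far=(42,68),n2=(8,68),f2=(42,55)).items():
    k=(abs(g[...,0]-a)<3)&(abs(g[...,1]-b)<3)&(r>0);print(name,k.sum(),(np.median(P[k][:,2])*1e3).round(2))
hsv=cv2.cvtColor(c["image"],cv2.COLOR_RGB2HSV)
w=(hsv[...,1]<60)&(hsv[...,2]>140)&(abs(g[...,0]-25)<32)&(abs(g[...,1]-62)<14)|((hsv[...,0]>105)&(hsv[...,0]<118)&(hsv[...,1]>190)&(hsv[...,2]>200)&(abs(g[...,0]-25)<32)&(abs(g[...,1]-62)<14))
n,l,s,ce=cv2.connectedComponentsWithStats(w.astype(np.uint8));i=1+s[1:,4].argmax();yy,xx=np.where(l==i)
p=np.array([atz(c,a,b,.0205)[:2]-O for a,b in zip(xx,yy)]);print(cv2.minAreaRect(np.stack([p@EX,p@EY],1).astype(np.float32)*1e3))
E
python3 mast.py
```

```text
[ 0.52213225 -0.02204427  0.05391767]
near 79 20.31
mid 76 20.31
far 85 20.49
n2 75 20.27
f2 96 20.17
((23.83197021484375, 62.84690856933594), (22.425451278686523, 31.90664291381836), 89.58527374267578)
```

The master lies flat in its nest with an even top at 20.3 mm. On to coupon 1.

Call:
jog_arm --rows '[[[0,0,-0.035],0,0.04],[[0,0,-0.035],0,0.05],[[0,0,-0.026],0,0.05],[[-0.0251,-0.0146,0],0,0.05],[[-0.0251,-0.0146,0],0,0.05],[[-0.0251,-0.0146,0],0,0.05],[[-0.0251,-0.0146,0],0,0.05],[[-0.0251,-0.0146,0],0,0.05],[[-0.0251,-0.0146,0],0,0.05],[[-0.0251,-0.0146,0],0,0.05],[[-0.0251,-0.0146,0],0,0.05],[[0,0,0],0,0.05]]'

```text
time_s: 21.87
ee_pos: [0.3969, -0.2192, 0.1496]
eef_rot: [-3.141, 0.0, 1.543]
force: [-0.4, 0.4, -0.1]
grip_width: 0.0497
grip_force: 0.0
```

Call:
jog_arm --rows '[[[0,0,0],0,0.05],[[0,0,0],0,0.05]]'

```text
time_s: 22.03
ee_pos: [0.399, -0.2164, 0.1496]
eef_rot: [3.142, -0.0, 1.545]
force: [-0.5, -0.1, -0.4]
grip_width: 0.05
grip_force: 0.0
```

```bash
cat > coup.py <<'E'
import sys
from h import *
o=get_obs();yaw=o["eef_rot"][2];print(o["ee_pos"].round(4),yaw.round(4),o["force"].round(1),o["grip_width"].round(4))
off=float(sys.argv[2]) if len(sys.argv)>2 else .010
c=shot("wrist");im=c["image"];hsv=cv2.cvtColor(im,cv2.COLOR_RGB2HSV)
K=np.array(c["K"]);v,u=np.mgrid[0:400,0:640];r=c["range_z"]
P=np.stack([(u-K[0,2])/K[0,0]*r,-(v-K[1,2])/K[1,1]*r,-r],-1)@c["W"][:3,:3].T+c["W"][:3,3]
m=((hsv[...,1]<70)&(hsv[...,2]>150)&(r>0)&(P[...,2]>.002)&(P[...,2]<.013)).astype(np.uint8)
m=cv2.morphologyEx(m,cv2.MORPH_CLOSE,np.ones((5,5)))
n,l,s,ce=cv2.connectedComponentsWithStats(m)
tx=np.array([np.cos(yaw),np.sin(yaw)]);ty=np.array([np.sin(yaw),-np.cos(yaw)])
for i in range(1,n):
    if s[i,4]<150: continue
    k=l==i;yy,xx=np.where(k);top=np.median(P[k][:,2])
    (cx,cy),(w,h),a=cv2.minAreaRect(np.array([atz(c,x,y,.0065)[:2] for x,y in zip(xx,yy)],np.float32))
    if not(.045<max(w,h)<.07 and .015<min(w,h)<.03): continue
    if w<h:a+=90
    a=(a-np.degrees(yaw)+90)%180-90
    ins=cv2.erode(k.astype(np.uint8),np.ones((3,3)))>0
    dk=(k&((hsv[...,2]<140)|(hsv[...,1]>60))).astype(np.uint8)
    col=hsv[dk>0].mean(0) if dk.any() else None
    th=np.radians(a)+yaw;ex=np.array([np.cos(th),np.sin(th)])
    d=np.array([cx,cy])-ex*off-o["ee_pos"][:2]
    print("coupon at",round(cx,4),round(cy,4),"px",ce[i].round(),"size",round(w,4),round(h,4),"top",(top*1e3).round(1),"tool turn",round(-a,1),"shift to grip pt",(d@tx).round(4),(d@ty).round(4),"dots hsv",col,dk.sum())
if sys.argv[1]!="-":
    cv2.imwrite("pics/%s.png"%sys.argv[1],cv2.resize(im[60:300,160:480,::-1],None,fx=2.4,fy=2.4,interpolation=cv2.INTER_CUBIC))
E
python3 coup.py w8
```

```text
Traceback (most recent call last):
  File "coup.py", line 3, in <module>
    o=get_obs();yaw=o["eef_rot"][2];print(o["ee_pos"].round(4),yaw.round(4),o["force"].round(1),o["grip_width"].round(4))
                                                                                                ^^^^^^^^^^^^^^^^^^^^^
AttributeError: 'float' object has no attribute 'round'
```

```bash
sed -i 's/,o\["grip_width"\].round(4))/)/' coup.py; python3 coup.py w8
```

```text
[ 0.399  -0.2164  0.1496] 1.5453 [-0.5 -0.1 -0.4]
coupon at 0.574 -0.1313 px [490. 103.] size 0.0596 0.028 top 6.4 tool turn 86.8 shift to grip pt 0.0889 0.1627 dots hsv [ 79.25        65.16666667 154.5       ] 12
coupon at 0.5755 -0.1782 px [486. 149.] size 0.0597 0.0281 top 6.4 tool turn 86.5 shift to grip pt 0.042 0.1655 dots hsv [ 79.28571429  64.42857143 155.14285714] 7
coupon at 0.3881 -0.2019 px [312. 174.] size 0.0562 0.0219 top 6.2 tool turn 8.4 shift to grip pt 0.0043 -0.0128 dots hsv [114.14285714 115.         237.14285714] 14
coupon at 0.5773 -0.2252 px [482. 191.] size 0.0598 0.0283 top 6.4 tool turn 86.5 shift to grip pt -0.0049 0.1684 dots hsv [ 79.46153846  63.92307692 156.15384615] 13
coupon at 0.3808 -0.2722 px [308. 233.] size 0.0579 0.0221 top 7.8 tool turn 16.8 shift to grip pt -0.0659 -0.0197 dots hsv [150.6         95.26666667 203.63333333] 30
coupon at 0.4411 -0.2793 px [358. 236.] size 0.0571 0.0222 top 6.3 tool turn 14.6 shift to grip pt -0.0715 0.0411 dots hsv [ 20.35294118  29.58823529 111.70588235] 17
```

View pics/w8.png

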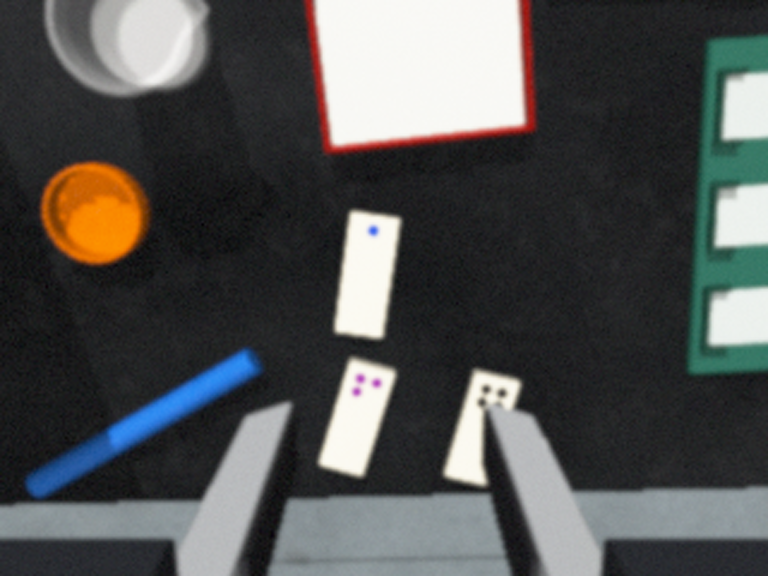

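The picture confirms coupon 1 (one blue dot) at (367,275), coupon 3 at (357,417) and coupon 4 at (482,427). All three lie flat.

Call:
jog_arm --rows '[[[0.0043,-0.0128,0],0,0.045],[[0,0,0.02],4.2,0.045],[[0,0,0.03],4.2,0.045],[[0,0,0.03],0,0.045],[[0,0,0.03],0,0.045],[[0,0,0.02],0,0.045],[[0,0,0.01],0,0.045],[[0,0,0.0062],0,0.045],[[0,0,0],0,0.035],[[0,0,0],0,0.025],[[0,0,0],0,0.015],[[0,0,0],0,0.015]]' --squeeze 25

```text
time_s: 23.08
ee_pos: [0.3867, -0.2128, 0.0043]
eef_rot: [3.14, 0.001, 1.399]
force: [0.5, -0.1, 1.0]
grip_width: 0.0219
grip_force: 4.0
```

Call:
jog_arm --rows '[[[0,0,0],0,0.015],[[0,0,0],0,0.015]]'

```text
time_s: 23.25
ee_pos: [0.3867, -0.2128, 0.0043]
eef_rot: [3.14, 0.001, 1.398]
force: [-0.6, 1.0, 7.8]
grip_width: 0.021
grip_force: 25.0
```

Call:
jog_arm --rows '[[[0,0,-0.015],0,0.015],[[0,0,-0.02],0,0.015],[[0,0,-0.02],0,0.015],[[0,0,0],-4.2,0.015],[[0,0,0],-4.2,0.015],[[0,0,0],0,0.015]]'

```text
time_s: 23.75
ee_pos: [0.3863, -0.2127, 0.0589]
eef_rot: [3.141, 0.001, 1.549]
force: [-0.2, 0.8, -1.1]
grip_width: 0.0205
grip_force: 25.0
```

```bash
cat > to.py <<'E'
import sys
from h import *
o=get_obs();yaw=o["eef_rot"][2];a=list(map(float,sys.argv[1:]))
EX=np.array([.0246,.9997]);EY=np.array([-.9997,.0246]);O=np.array([.5514,.0242])
t=O+a[1]*EX/1e3+a[2]*EY/1e3 if a[0] else np.array(a[1:3])
d=t-o["ee_pos"][:2]
print(o["ee_pos"].round(4),"yaw",yaw.__round__(4),"grip",o["grip_width"],o["grip_force"],"shift",(d@[np.cos(yaw),np.sin(yaw)]).round(4),(d@[np.sin(yaw),-np.cos(yaw)]).round(4),"z",(o["ee_pos"][2]-a[3]).round(4),"turn",round(np.degrees(yaw)-a[4],2))
E
python3 to.py 1 -82 -1.5 .05 88.59
```

```text
[ 0.3863 -0.2127  0.0589] yaw 1.5485 grip 0.02050845832006828 24.99664306640625 shift 0.1585 0.1611 z 0.0089 turn 0.13
```

Call:
jog_arm --rows '[[[0.0198,0.0201,0],0,0.015],[[0.0198,0.0201,0],0,0.015],[[0.0198,0.0201,0],0,0.015],[[0.0198,0.0201,0],0,0.015],[[0.0198,0.0201,0],0,0.015],[[0.0198,0.0201,0],0,0.015],[[0.0198,0.0201,0],0,0.015],[[0.0198,0.0201,0],0,0.015],[[0,0,0],0,0.015],[[0,0,0.015],0.1,0.015],[[0,0,0.012],0,0.015],[[0,0,0],0,0.015]]'

```text
time_s: 24.75
ee_pos: [0.5493, -0.0583, 0.0288]
eef_rot: [-3.137, -0.001, 1.542]
force: [0.4, 0.2, -1.5]
grip_width: 0.0208
grip_force: 25.0
```

```bash
python3 to.py 1 -38 -1.5 .0183 88.59; python3 look.py w9 220 60 240 200 3
```

```text
[ 0.5493 -0.0583  0.0288] yaw 1.5417 grip 0.020802156355506005 24.997374415397644 shift 0.0445 0.0014 z 0.0105 turn -0.25
[ 0.5493 -0.0583  0.0288] [-3.1374e+00 -6.0000e-04  1.5417e+00] [ 0.4  0.2 -1.5] 0.020802156355506005 24.997374415397644
gauge -0.0825 0.0001
```

View pics/w9.png

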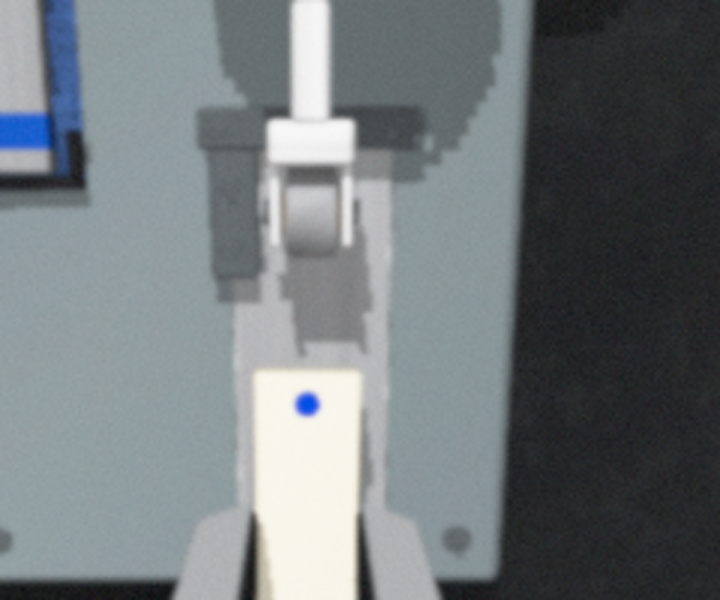

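The coupon is held at crop (307,480), straight in the lane with the roller ahead. That was my last allowed picture, so I'll work from numbers from here on.

Call:
jog_arm --rows '[[[0,0.0012,0.004],0,0.015],[[0,0,0.004],0,0.015],[[0,0,0.0025],0,0.015],[[0,0,0],0,0.015],[[0,0,0],0,0.015]]'

```text
time_s: 25.22
ee_pos: [0.5521, -0.0584, 0.0209]
eef_rot: [3.142, -0.0, 1.543]
force: [0.2, -0.4, -0.7]
grip_width: 0.0209
grip_force: 25.0
```

Call:
jog_arm --rows '[[[0.006,0,0],0,0.015],[[0.006,0,0],0,0.015],[[0.006,0,0],0,0.015],[[0.006,0,0],0,0.015],[[0.006,0,0],0,0.015],[[0.005,0,0],0,0.015],[[0.004,0,0],0,0.015],[[0.003,0,0],0,0.015],[[0,0,0],0,0.015],[[0,0,0],0,0.015]]'

```text
time_s: 26.05
ee_pos: [0.5532, -0.0162, 0.0208]
eef_rot: [-3.141, -0.0, 1.544]
force: [0.5, 0.1, -1.7]
grip_width: 0.0207
grip_force: 25.0
```

```bash
python3 to.py 1 -38 -0.7 .018 88.59
```

```text
[ 0.5532 -0.0162  0.0208] yaw 1.5436 grip 0.02068770430574593 24.99671995639801 shift 0.0024 -0.0021 z 0.0028 turn -0.15
```

Call:
jog_arm --rows '[[[0,0,0.0015],0,0.015],[[0,0,0.001],0,0.015],[[0,0,0],0,0.015],[[0,-0.001,0],0,0.015],[[0,-0.001,0],0,0.015],[[0,-0.0005,0],0,0.015],[[0,0,0],0,0.015],[[0,0,0],0,0.015]]'

```text
time_s: 26.72
ee_pos: [0.5511, -0.0164, 0.0185]
eef_rot: [3.141, 0.0, 1.543]
force: [3.8, -0.9, -0.2]
grip_width: 0.0206
grip_force: 25.0
```

Call:
jog_arm --rows '[[[0.001,0,0],0,0.015],[[0.001,0,0],0,0.015],[[0,0,0],0,0.015],[[0,0,0],0,0.015]]'

```text
time_s: 27.05
ee_pos: [0.5512, -0.0144, 0.0186]
eef_rot: [3.141, 0.0, 1.543]
force: [4.8, -1.7, -0.8]
grip_width: 0.0208
grip_force: 25.0
```

Call:
jog_arm --rows '[[[0.001,0,0],0,0.015],[[0,0,0],0,0.015],[[0,0,0],0,0.015]]'

```text
time_s: 27.3
ee_pos: [0.5513, -0.0142, 0.0186]
eef_rot: [3.141, 0.001, 1.543]
force: [3.9, -7.1, -1.7]
grip_width: 0.0209
grip_force: 25.0
```

Call:
jog_arm --rows '[[[0,0,0],0,0.04],[[0,0,0],0,0.04],[[0,0,0],0,0.04],[[0,0,0],0,0.04],[[0,0,-0.014],0,0.04],[[0,0,-0.014],0,0.05],[[0,0,-0.014],0,0.07],[[0.02,0,0],0,0.08],[[0.02,0,0],0,0.08],[[0.021,-0.0005,0],0,0.08],[[0,0,0],0,0.08],[[0,0,0],0,0.08]]'

```text
time_s: 28.3
ee_pos: [0.5518, 0.0484, 0.0602]
eef_rot: [-3.141, -0.0, 1.545]
force: [0.7, -0.9, -0.3]
grip_width: 0.0796
grip_force: 0.0
```

```bash
python3 dial.py d4; python3 to.py 1 -38 -0.7 .0183 88.59
python3 - <<'E'
from h import *
c=shot("wrist");spots(c,["coupon_1_center"],2)
E
```

```text
[0.5518154  0.04841162 0.06024872] [-3.14112487e+00 -2.38811103e-05  1.54513446e+00]
hub px [306. 338.] 1929 green -175.6 tick -175.41951649719255 needle tip -175.8 tail-tip -175.6 needle-green -0.2
[0.5519 0.0477 0.0602] yaw 1.5442 grip 0.0795362854766586 0.0 shift -0.0615 0.0009 z 0.0419 turn -0.12
coupon_1_center 0.96 (324, 278) [ 0.5516 -0.0046  0.0204]
```

The needle is in green, so coupon 1 goes in the carrier.

Call:
jog_arm --rows '[[[-0.02,0.0003,0],0,0.05],[[-0.02,0.0003,0],0,0.04],[[-0.0215,0.0003,0],0,0.04],[[0,0,0],0,0.04],[[0,0,0.014],0,0.04],[[0,0,0.014],0,0.04],[[0,0,0.01],0,0.04],[[0,0,0.004],0,0.03],[[0,0,0],0,0.015],[[0,0,0],0,0.015],[[0,0,0],0,0.015],[[0,0,0],0,0.015]]'

```text
time_s: 29.45
ee_pos: [0.5515, -0.0137, 0.0189]
eef_rot: [3.141, 0.0, 1.543]
force: [0.3, 0.6, 0.2]
grip_width: 0.0206
grip_force: 25.0
```

Call:
jog_arm --rows '[[[0,0,0],0,0.015],[[0,0,0],0,0.015],[[0,0,0],0,0.015]]'

```text
time_s: 29.7
ee_pos: [0.5515, -0.0138, 0.0187]
eef_rot: [3.141, 0.0, 1.543]
force: [0.4, -0.3, 1.8]
grip_width: 0.0209
grip_force: 25.0
```

Call:
jog_arm --rows '[[[-0.008,0,-0.0003],0,0.015],[[-0.012,0,0],0,0.015],[[-0.012,0,0],0,0.015],[[-0.012,0,0],0,0.015],[[-0.01,0,-0.015],0,0.015],[[-0.01,0,-0.015],0,0.015],[[-0.01,0,-0.015],0,0.015],[[0,0,0],0,0.015]]'

```text
time_s: 30.37
ee_pos: [0.5502, -0.0906, 0.0662]
eef_rot: [3.138, 0.001, 1.541]
force: [-0.1, -0.8, 0.1]
grip_width: 0.021
grip_force: 25.0
```

```bash
python3 to.py 0 .5873 -.2249 .06 182
```

```text
[ 0.5502 -0.0906  0.0662] yaw 1.5412 grip 0.020962780674821917 24.99681204557419 shift -0.1332 0.041 z 0.0062 turn -93.7
```

Call:
jog_arm --rows '[[[-0.0222,0.0068,0],0,0.015],[[-0.0222,0.0068,0],0,0.015],[[-0.0222,0.0068,0],0,0.015],[[-0.0222,0.0068,0],0,0.015],[[-0.0222,0.0068,0],0,0.015],[[-0.0222,0.0068,0],0,0.015],[[0,0,0],0,0.015],[[0,0,0],0,0.015],[[0,0,0],0,0.015]]'

```text
time_s: 31.12
ee_pos: [0.5858, -0.2216, 0.0627]
eef_rot: [-3.14, -0.001, 1.543]
force: [-0.5, 0.7, -0.5]
grip_width: 0.0204
grip_force: 25.0
```

```bash
cat > bays.py <<'E'
from h import *
o=get_obs();print(o["ee_pos"].round(4),o["grip_width"],o["grip_force"])
c=shot("wrist");hsv=cv2.cvtColor(c["image"],cv2.COLOR_RGB2HSV)
def rects(m,z,name,lo):
    n,l,s,ce=cv2.connectedComponentsWithStats(m)
    for i in range(1,n):
        if s[i,4]<lo: continue
        yy,xx=np.where(l==i);q=np.array([atz(c,a,b,z)[:2] for a,b in zip(xx,yy)],np.float32);(x,y),(w,h),a=cv2.minAreaRect(q)
        print(name,(round(x,4),round(y,4)),(round(w,4),round(h,4)),round(a,1),"px",ce[i].round(),s[i,:4])
m=cv2.inRange(hsv,(0,0,140),(180,60,255));m[260:]=0
rects(m,.006,"white",600)
g=cv2.inRange(hsv,(65,90,30),(95,255,255));rects(g,.010,"green",3000)
E
python3 bays.py
```

```text
[ 0.5858 -0.2216  0.0627] 0.020431915237960546 24.997094571590424
white (0.4134, -0.099) (0.08, 0.0835) 4.6 px [80. 58.] [  6   0 144 124]
white (0.528, -0.0689) (0.0079, 0.1285) 88.4 px [236.   5.] [141   0 186  14]
white (0.5734, -0.1315) (0.061, 0.0274) 2.0 px [303.  99.] [262  79  83  42]
white (0.5751, -0.1785) (0.0606, 0.0274) 2.0 px [308. 161.] [269 143  78  38]
white (0.5845, -0.2306) (0.0684, 0.0765) 88.5 px [318. 225.] [276 183  90  77]
green (0.5753, -0.1778) (0.0744, 0.1483) 2.2 px [304. 131.] [250  56 108 195]
```

Call:
jog_arm --rows '[[[-0.0036,0.0008,0],0,0.015],[[0,0,0],-6.9,0.015],[[0,0,0],-6.9,0.015],[[0,0,0],-6.9,0.015],[[0,0,0],-6.9,0.015],[[0,0,0],-6.9,0.015],[[0,0,0],-6.9,0.015],[[0,0,0],-6.9,0.015],[[0,0,0],-6.9,0.015],[[0,0,0],-6.9,0.015],[[0,0,0],-6.9,0.015],[[0,0,0],-6.9,0.015]]'

```text
time_s: 32.17
ee_pos: [0.5871, -0.2252, 0.0638]
eef_rot: [-3.142, 0.0, 2.875]
force: [-0.1, 0.2, -0.3]
grip_width: 0.0205
grip_force: 25.0
```

Call:
jog_arm --rows '[[[0,0,0],-6.9,0.015],[[0,0,0],-6.9,0.015],[[0,0,0],-3.9,0.015],[[0,0,0],0,0.015],[[0,0,0],0,0.015],[[0,0,0],0,0.015]]'

```text
time_s: 32.67
ee_pos: [0.5871, -0.2254, 0.0637]
eef_rot: [-3.142, 0.0, -3.108]
force: [-0.3, -0.0, 0.4]
grip_width: 0.0204
grip_force: 25.0
```

```bash
python3 to.py 0 .5867 -.2252 .0112 182
```

```text
[ 0.5871 -0.2254  0.0637] yaw -3.1084 grip 0.020433841528873387 24.996954202651978 shift 0.0004 0.0002 z 0.0525 turn -360.1
```

Call:
jog_arm --rows '[[[0.0004,0.0002,0.015],0,0.015],[[0,0,0.015],0,0.015],[[0,0,0.01],0,0.015],[[0,0,0.007],0,0.015],[[0,0,0.003],0,0.015],[[0,0,0.002],0,0.015],[[0,0,0],0,0.015],[[0,0,0],0,0.015]]'

```text
time_s: 33.33
ee_pos: [0.587, -0.2256, 0.0122]
eef_rot: [-3.141, 0.001, -3.106]
force: [0.1, 0.2, -1.1]
grip_width: 0.0205
grip_force: 25.0
```

Call:
jog_arm --rows '[[[0,0,0.0012],0,0.015],[[0,0,0.0005],0,0.015],[[0,0,0],0,0.015],[[0,0,0],0,0.015]]'

```text
time_s: 33.67
ee_pos: [0.587, -0.2256, 0.0107]
eef_rot: [-3.141, 0.001, -3.106]
force: [-1.3, 0.0, 5.2]
grip_width: 0.0208
grip_force: 25.0
```

Call:
jog_arm --rows '[[[0,0,0],0,0.034],[[0,0,0],0,0.034],[[0,0,0],0,0.034],[[0,0,0],0,0.034],[[0,0,-0.015],0,0.034],[[0,0,-0.02],0,0.034],[[0,0,-0.03],0,0.04],[[0,0,-0.03],0,0.05],[[0.02,0,-0.03],0,0.05],[[0.03,0,-0.02],0,0.05],[[0.03,0,0],0,0.05],[[0,0,0],0,0.05]]'

```text
time_s: 34.67
ee_pos: [0.5035, -0.2285, 0.156]
eef_rot: [-3.141, 0.0, -3.107]
force: [0.9, 0.5, -0.7]
grip_width: 0.0503
grip_force: 0.0
```

```bash
python3 coup.py - ; python3 to.py 0 .394 -.30 .15 72
```

```text
[ 0.5035 -0.2285  0.156 ] -3.1072 [ 0.9  0.5 -0.7]
coupon at 0.3805 -0.2732 px [282.  68.] size 0.0564 0.0229 top 7.9 tool turn -69.8 shift to grip pt 0.1211 -0.0311 dots hsv [149.18918919 117.67567568 226.32432432] 37
coupon at 0.4415 -0.2808 px [275. 128.] size 0.0559 0.0222 top 6.3 tool turn -72.7 shift to grip pt 0.0608 -0.0406 dots hsv [ 21.4375  24.5625 100.0625] 16
coupon at 0.5777 -0.2246 px [323. 245.] size 0.0593 0.027 top 11.9 tool turn -0.0 shift to grip pt -0.0842 0.0013 dots hsv [100.78571429  91.92857143 222.85714286] 14
coupon at 0.5755 -0.179 px [357. 243.] size 0.0605 0.0273 top 6.4 tool turn -0.0 shift to grip pt -0.0836 0.047 dots hsv [ 78.          65.88888889 169.66666667] 9
coupon at 0.7811 -0.2896 px [272. 375.] size 0.0527 0.0237 top 2.7 tool turn -87.8 shift to grip pt -0.2756 -0.0607 dots hsv [ 26.33333333  62.         221.66666667] 3
[ 0.5053 -0.2285  0.1558] yaw -3.1074 grip 0.0501285470365235 0.0 shift 0.1137 -0.0676 z 0.0058 turn -250.04
```

Coupon 1 is in its bay with its top at 11.9 mm. Coupon 3 is next.

Call:
jog_arm --rows '[[[0.0259,-0.01,0],0,0.045],[[0.0259,-0.01,0],0,0.045],[[0.0259,-0.01,0],0,0.045],[[0.0259,-0.01,0],0,0.045],[[0.0259,-0.01,0],0,0.045],[[0,0,0],6.9,0.045],[[0,0,0],6.9,0.045],[[0,0,0],6.9,0.045],[[0,0,0],6.9,0.045],[[0,0,0],6.9,0.045],[[0,0,0],6.9,0.045],[[0,0,0],6.9,0.045]]'

```text
time_s: 35.72
ee_pos: [0.3797, -0.283, 0.1547]
eef_rot: [3.142, -0.0, 2.328]
force: [-0.9, 1.1, 0.6]
grip_width: 0.0447
grip_force: 0.0
```

Call:
jog_arm --rows '[[[0,0,0],6.9,0.045],[[0,0,0],6.9,0.045],[[0,0,0],6.9,0.045],[[0,0,0],6.9,0.045],[[0,0,0],6.9,0.045],[[0,0,0],6.9,0.045],[[0,0,0.02],6.9,0.045],[[0,0,0.02],6.9,0.045],[[0,0,0.02],6.8,0.045],[[0,0,0],0,0.045],[[0,0,0],0,0.045]]'

```text
time_s: 36.63
ee_pos: [0.3793, -0.2827, 0.0946]
eef_rot: [-3.14, -0.001, 1.256]
force: [-0.9, 0.0, -0.2]
grip_width: 0.0448
grip_force: 0.0
```

```bash
python3 coup.py -
```

```text
[ 0.3793 -0.2827  0.0946] 1.2559 [-0.9  0.  -0.2]
coupon at 0.5757 -0.1784 px [513.  14.] size 0.0594 0.0277 top 6.4 tool turn 70.9 shift to grip pt 0.1568 0.145 dots hsv [ 78.07692308  55.38461538 146.23076923] 13
coupon at 0.5788 -0.225 px [531.  66.] size 0.0602 0.0273 top 12.0 tool turn 70.0 shift to grip pt 0.1132 0.1625 dots hsv [110.42307692 150.11538462 247.23076923] 26
coupon at 0.4415 -0.2799 px [386. 177.] size 0.0562 0.0223 top 6.3 tool turn -2.8 shift to grip pt 0.012 0.0588 dots hsv [21.93333333 24.82222222 98.28888889] 45
coupon at 0.3804 -0.2725 px [321. 190.] size 0.0558 0.0218 top 7.9 tool turn -0.6 shift to grip pt 0.0001 -0.002 dots hsv [148.95918367 126.16326531 221.40816327] 49
```

Call:
jog_arm --rows '[[[0,-0.002,0.02],-0.6,0.045],[[0,0,0.02],0,0.045],[[0,0,0.02],0,0.045],[[0,0,0.015],0,0.045],[[0,0,0.01],0,0.045],[[0,0,0.005],0,0.045],[[0,0,0],0,0.035],[[0,0,0],0,0.025],[[0,0,0],0,0.015],[[0,0,0],0,0.015],[[0,0,0],0,0.015],[[0,0,0],0,0.015]]' --squeeze 25

```text
time_s: 37.68
ee_pos: [0.3776, -0.2826, 0.0057]
eef_rot: [3.14, 0.001, 1.263]
force: [-0.5, 0.6, 6.7]
grip_width: 0.0209
grip_force: 25.0
```

Call:
jog_arm --rows '[[[0,0,-0.015],0,0.015],[[0,0,-0.02],0,0.015],[[0,0,-0.02],0,0.015],[[0,0,0],-5.5,0.015],[[0,0,0],-5.5,0.015],[[0,0,0],-5,0.015],[[0,0,0],0,0.015],[[0,0,0],0,0.015]]'

```text
time_s: 38.35
ee_pos: [0.3772, -0.2822, 0.0601]
eef_rot: [3.142, 0.0, 1.539]
force: [1.4, -0.4, -0.5]
grip_width: 0.0207
grip_force: 25.0
```

```bash
python3 to.py 1 -82 -2 .05 88.59
```

```text
[ 0.3772 -0.2822  0.0601] yaw 1.5389 grip 0.02072479803529252 24.985466301441193 shift 0.2299 0.167 z 0.0101 turn -0.42
```

Call:
jog_arm --rows '[[[0.023,0.0167,0],-0.4,0.015],[[0.023,0.0167,0],0,0.015],[[0.023,0.0167,0],0,0.015],[[0.023,0.0167,0],0,0.015],[[0.023,0.0167,0],0,0.015],[[0.023,0.0167,0],0,0.015],[[0.023,0.0167,0],0,0.015],[[0.023,0.0167,0],0,0.015],[[0.023,0.0167,0],0,0.015],[[0.023,0.0167,0],0,0.015],[[0,0,0],0,0.015],[[0,0,0],0,0.015]]'

```text
time_s: 39.35
ee_pos: [0.5496, -0.0551, 0.0596]
eef_rot: [-3.141, -0.0, 1.548]
force: [-0.2, 0.5, 0.1]
grip_width: 0.021
grip_force: 25.0
```

Call:
jog_arm --rows '[[[0,0,0.012],0,0.015],[[0,0,0.012],0,0.015],[[0,0,0.008],0,0.015],[[0,0,0.004],0,0.015],[[0,0,0],0,0.015],[[0,0,0],0,0.015]]'

```text
time_s: 39.85
ee_pos: [0.5492, -0.0564, 0.0237]
eef_rot: [-3.141, -0.0, 1.548]
force: [0.5, -0.5, 0.2]
grip_width: 0.021
grip_force: 25.0
```

```bash
cat > front.py <<'E'
from h import *
EX=np.array([.0246,.9997]);EY=np.array([-.9997,.0246]);O=np.array([.5514,.0242])
o=get_obs();e=o["ee_pos"][:2]-O;print("tcp gauge",(e@EX*1e3).round(1),(e@EY*1e3).round(1),o["ee_pos"][2],o["eef_rot"][2],o["force"].round(1),o["grip_width"],o["grip_force"])
c=shot("wrist");z=o["ee_pos"][2]+.002
hsv=cv2.cvtColor(c["image"],cv2.COLOR_RGB2HSV);K=np.array(c["K"]);v,u=np.mgrid[0:400,0:640];r=c["range_z"]
P=np.stack([(u-K[0,2])/K[0,0]*r,-(v-K[1,2])/K[1,1]*r,-r],-1)@c["W"][:3,:3].T+c["W"][:3,3]
m=((hsv[...,0]>15)&(hsv[...,0]<40)&(hsv[...,1]>8)&(hsv[...,2]>150)&(P[...,2]>z-.006)&(P[...,2]<z+.006)).astype(np.uint8);m[:,:280]=0;m[:,365:]=0
n,l,s,ce=cv2.connectedComponentsWithStats(m);i=1+s[1:,4].argmax();yy,xx=np.where(l==i)
p=np.array([atz(c,a,b,z)[:2]-O for a,b in zip(xx,yy)]);g=np.stack([p@EX,p@EY],1)*1e3
k=g[:,0]>g[:,0].max()-25
print("front gx",np.percentile(g[:,0],99.5).round(1),"gy range",np.percentile(g[k,1],[1,99]).round(1),"top z",np.median(P[l==i][:,2]).round(4),s[i])
E
python3 front.py; python3 to.py 1 -38 -2 .0200 88.59
```

```text
tcp gauge -80.7 0.2 0.023720955818164396 1.5479069303682034 [ 0.5 -0.5  0.2] 0.020960964272814513 24.985791742801666
front gx -40.8 gy range [-10.   11.3] top z 0.0257 [ 305  182   35   84 2528]
[ 0.5495 -0.0564  0.0241] yaw 1.5482 grip 0.021049905382656595 24.985757768154144 shift 0.0426 0.002 z 0.0041 turn 0.11
```

Call:
jog_arm --rows '[[[0,0.002,0.0022],0.1,0.015],[[0,0,0.0015],0,0.015],[[0,0,0],0,0.015],[[0.006,0,0],0,0.015],[[0.006,0,0],0,0.015],[[0.006,0,0],0,0.015],[[0.006,0,0],0,0.015],[[0.006,0,0],0,0.015],[[0.005,0,0],0,0.015],[[0.003,0,0],0,0.015],[[0,0,0],0,0.015],[[0,0,0],0,0.015]]'

```text
time_s: 40.9
ee_pos: [0.5523, -0.0179, 0.0202]
eef_rot: [-3.141, -0.0, 1.547]
force: [-0.2, 0.5, -1.1]
grip_width: 0.0207
grip_force: 25.0
```

Call:
jog_arm --rows '[[[0,-0.001,0],0,0.015],[[0,-0.001,0],0,0.015],[[0,0,0],0,0.015],[[0,0,0],0,0.015]]'

```text
time_s: 41.23
ee_pos: [0.5508, -0.0183, 0.0205]
eef_rot: [3.14, -0.0, 1.546]
force: [5.3, 0.1, -2.9]
grip_width: 0.021
grip_force: 25.1
```

```bash
python3 front.py
```

```text
tcp gauge -42.5 -0.5 0.020498390256318205 1.5464293927473813 [ 5.3  0.1 -2.9] 0.021021344130995455 25.061445236206055
front gx -3.9 gy range [-11.3  10.6] top z 0.0224 [ 305  182   36   85 1920]
```

Call:
jog_arm --rows '[[[0.001,0,0.0007],0,0.015],[[0.001,0,0],0,0.015],[[0,0,0],0,0.015],[[0,0,0],0,0.015]]'

```text
time_s: 41.62
ee_pos: [0.551, -0.0167, 0.02]
eef_rot: [3.14, 0.001, 1.547]
force: [5.0, -2.9, -0.5]
grip_width: 0.0212
grip_force: 25.0
```

Call:
jog_arm --rows '[[[0.001,0,0],0,0.015],[[0.0008,0,0],0,0.015],[[0,0,0],0,0.015],[[0,0,0],0,0.015]]'

```text
time_s: 41.95
ee_pos: [0.5511, -0.0149, 0.02]
eef_rot: [3.14, 0.001, 1.547]
force: [4.6, -3.4, -0.5]
grip_width: 0.021
grip_force: 25.0
```

Call:
jog_arm --rows '[[[0.0008,0,0],0,0.015],[[0,0,0],0,0.015],[[0,0,0],0,0.015]]'

```text
time_s: 42.2
ee_pos: [0.5512, -0.0142, 0.02]
eef_rot: [3.14, 0.001, 1.547]
force: [4.7, -4.2, -0.5]
grip_width: 0.0212
grip_force: 25.0
```

Call:
jog_arm --rows '[[[0.0006,0,0],0,0.015],[[0.0006,0,0],0,0.015],[[0,0,0],0,0.015],[[0,0,0],0,0.015]]'

```text
time_s: 42.53
ee_pos: [0.5512, -0.0139, 0.0201]
eef_rot: [3.139, 0.002, 1.547]
force: [4.6, -10.1, 0.3]
grip_width: 0.0206
grip_force: 25.0
```

Call:
jog_arm --rows '[[[0.0005,0,0],0,0.015],[[0,0,0],0,0.015],[[0,0,0],0,0.015]]'

```text
time_s: 42.78
ee_pos: [0.5512, -0.0138, 0.0201]
eef_rot: [3.139, 0.003, 1.547]
force: [4.1, -13.8, -0.2]
grip_width: 0.0209
grip_force: 25.0
```

```bash
python3 front.py
```

```text
tcp gauge -38.0 -0.8 0.02012060493696627 1.5465466636086187 [  4.1 -13.8  -0.2] 0.020871728338991407 24.998366832733154
front gx -0.0 gy range [-11.4  11. ] top z 0.0221 [ 304  184   37   83 1699]
```

Home, with the front at gx 0.0. I'll release and read the needle.

Call:
jog_arm --rows '[[[0,0,0],0,0.04],[[0,0,0],0,0.04],[[0,0,0],0,0.04],[[0,0,0],0,0.04],[[0,0,-0.014],0,0.04],[[0,0,-0.014],0,0.05],[[0,0,-0.013],0,0.07],[[0.02,0,0],0,0.08],[[0.02,0,0],0,0.08],[[0.02,-0.0005,0],0,0.08],[[0,0,0],0,0.08],[[0,0,0],0,0.08]]'

```text
time_s: 43.83
ee_pos: [0.5512, 0.0488, 0.0605]
eef_rot: [-3.141, 0.0, 1.549]
force: [0.3, 0.6, -0.3]
grip_width: 0.0794
grip_force: 0.0
```

```bash
python3 dial.py d5; python3 to.py 1 -38 -0.7 .0200 88.59
python3 - <<'E'
from h import *
c=shot("wrist");spots(c,["coupon_3_center"],2)
t=shot("top");K=np.array(t["K"]);m=cv2.inRange(cv2.cvtColor(t["image"],cv2.COLOR_RGB2HSV),(0,0,130),(180,60,255));m[:228]=0;m[285:]=0;m[:,:355]=0;m[:,405:]=0
yy,xx=np.where(m>0);print("pan",cv2.minAreaRect(np.array([atz(t,a,b,.003)[:2] for a,b in zip(xx,yy)],np.float32)))
E
```

```text
[0.55119496 0.04881694 0.06048723] [-3.14128875e+00  4.45280167e-05  1.54864298e+00]
hub px [306.3 338.5] 1975 green -175.8 tick -175.54288966300788 needle tip 116.9 tail-tip 115.7 needle-green -67.4
[0.5512 0.0481 0.0605] yaw 1.5477 grip 0.0795346852995641 0.0 shift -0.0619 0.0014 z 0.0405 turn 0.09
pan ((0.42661601305007935, -0.09951261430978775), (0.11167626082897186, 0.08158718049526215), 4.8104939460754395)
```

The needle stands 1.18 rad past green, so coupon 3 is too thick and goes in the pan.

Call:
jog_arm --rows '[[[-0.02,0.0005,0],0,0.05],[[-0.02,0.0005,0],0,0.04],[[-0.0219,0.0004,0],0,0.04],[[0,0,0],0,0.04],[[0,0,0.014],0,0.04],[[0,0,0.014],0,0.04],[[0,0,0.009],0,0.04],[[0,0,0.0035],0,0.03],[[0,0,0],0,0.015],[[0,0,0],0,0.015],[[0,0,0],0,0.015],[[0,0,0],0,0.015]]'

```text
time_s: 45.03
ee_pos: [0.5516, -0.0137, 0.0206]
eef_rot: [3.141, -0.0, 1.547]
force: [0.3, 0.7, -0.3]
grip_width: 0.0203
grip_force: 25.0
```

Call:
jog_arm --rows '[[[0,0,0],0,0.015],[[0,0,0],0,0.015],[[0,0,0],0,0.015]]'

```text
time_s: 45.28
ee_pos: [0.5516, -0.0137, 0.0205]
eef_rot: [3.141, -0.0, 1.547]
force: [-0.1, 1.3, 2.5]
grip_width: 0.0202
grip_force: 25.0
```

Call:
jog_arm --rows '[[[-0.008,0,-0.0003],0,0.015],[[-0.012,0,0],0,0.015],[[-0.012,0,0],0,0.015],[[-0.012,0,0],0,0.015],[[-0.01,0,-0.015],0,0.015],[[-0.01,0,-0.015],0,0.015],[[-0.01,0,-0.015],0,0.015],[[0,0,0],0,0.015]]'

```text
time_s: 45.95
ee_pos: [0.5505, -0.0905, 0.0678]
eef_rot: [3.138, 0.001, 1.545]
force: [1.0, -0.4, 0.6]
grip_width: 0.0204
grip_force: 25.0
```

```bash
python3 to.py 0 .4145 -.108 .06 88.59
```

```text
[ 0.5505 -0.0905  0.0678] yaw 1.5447 grip 0.02039600315500138 24.996015429496765 shift -0.021 -0.1355 z 0.0078 turn -0.08
```

Call:
jog_arm --rows '[[[-0.0035,-0.0226,0],0,0.015],[[-0.0035,-0.0226,0],0,0.015],[[-0.0035,-0.0226,0],0,0.015],[[-0.0035,-0.0226,0],0,0.015],[[-0.0035,-0.0226,0],0,0.015],[[-0.0035,-0.0226,0],0,0.015],[[0,0,0],0,0.015],[[0,0,0],0,0.015],[[0,0,0.015],0,0.015],[[0,0,0.015],0,0.015],[[0,0,0],0,0.015]]'

```text
time_s: 46.87
ee_pos: [0.413, -0.1052, 0.0331]
eef_rot: [-3.139, -0.001, 1.547]
force: [0.5, -0.2, -1.1]
grip_width: 0.0205
grip_force: 25.0
```

```bash
python3 to.py 0 .4145 -.108 .0098 88.59
python3 - <<'E'
from h import *
c=shot("wrist","p1");hsv=cv2.cvtColor(c["image"],cv2.COLOR_RGB2HSV);K=np.array(c["K"]);v,u=np.mgrid[0:400,0:640];r=c["range_z"]
P=np.stack([(u-K[0,2])/K[0,0]*r,-(v-K[1,2])/K[1,1]*r,-r],-1)@c["W"][:3,:3].T+c["W"][:3,3]
m=((hsv[...,0]<8)|(hsv[...,0]>172))&(hsv[...,1]>120)&(hsv[...,2]>80)&(P[...,2]<.02)&(P[...,2]>.002)
q=P[m];print(m.sum(),np.percentile(q,[2,50,98],axis=0).round(4).tolist())
E
```

```text
[ 0.413  -0.1052  0.0331] yaw 1.5468 grip 0.020462394078852118 24.996217489242554 shift -0.0028 0.0016 z 0.0233 turn 0.04
2088 [[0.3671, -0.1423, 0.0032], [0.4121, -0.0803, 0.0117], [0.4599, -0.0486, 0.0134]]
```

Call:
jog_arm --rows '[[[-0.002,0.001,0.01],0,0.015],[[0,0,0.008],0,0.015],[[0,0,0.003],0,0.015],[[0,0,0.0018],0,0.015],[[0,0,0],0,0.015],[[0,0,0],0,0.015]]'

```text
time_s: 47.42
ee_pos: [0.4145, -0.1075, 0.0127]
eef_rot: [3.141, 0.0, 1.547]
force: [-0.3, 0.1, -1.1]
grip_width: 0.0203
grip_force: 25.0
```

Call:
jog_arm --rows '[[[0,0,0.002],0,0.015],[[0,0,0.001],0,0.015],[[0,0,0],0,0.015],[[0,0,0],0,0.015]]'

```text
time_s: 47.75
ee_pos: [0.4144, -0.1075, 0.0096]
eef_rot: [3.142, 0.0, 1.547]
force: [-0.1, -1.1, -0.8]
grip_width: 0.0202
grip_force: 25.0
```

Call:
jog_arm --rows '[[[0,0,0],0,0.036],[[0,0,0],0,0.036],[[0,0,0],0,0.036],[[0,0,0],0,0.036],[[0,0,-0.015],0,0.036],[[0,0,-0.02],0,0.036],[[0,0,-0.03],0,0.04],[[0,0,-0.03],0,0.045],[[-0.03,0,0],0,0.045],[[-0.03,0,0],0,0.045],[[-0.03,0,0],0,0.045],[[0,0,0],0,0.045]]'

```text
time_s: 48.75
ee_pos: [0.4122, -0.2011, 0.1048]
eef_rot: [3.141, 0.001, 1.544]
force: [0.8, -0.1, 0.4]
grip_width: 0.0446
grip_force: 0.0
```

```bash
python3 coup.py -
python3 - <<'E'
from h import *
c=shot("wrist");spots(c,["coupon_3_center"],6)
E
```

```text
[ 0.4122 -0.2011  0.1048] 1.5444 [ 0.8 -0.1  0.4]
coupon at 0.574 -0.1313 px [500. 119.] size 0.0595 0.0277 top 6.4 tool turn 86.4 shift to grip pt 0.0734 0.1499 dots hsv [ 78.92307692  64.15384615 155.76923077] 13
coupon at 0.5757 -0.1783 px [495. 171.] size 0.0595 0.0279 top 6.4 tool turn 86.5 shift to grip pt 0.0265 0.1528 dots hsv [ 79.41176471  63.94117647 155.82352941] 17
coupon at 0.5789 -0.2255 px [491. 218.] size 0.0592 0.0287 top 11.9 tool turn 86.4 shift to grip pt -0.0207 0.1573 dots hsv [109.0952381  115.38095238 224.71428571] 21
coupon at 0.4415 -0.2792 px [350. 272.] size 0.0575 0.0223 top 6.2 tool turn 13.7 shift to grip pt -0.087 0.0289 dots hsv [22.06666667 28.06666667 97.46666667] 15
coupon_3_center 0.67 (323, 90) [ 0.4151 -0.1003  0.0096]
```

Call:
jog_arm --rows '[[[-0.0217,0.0072,0],0,0.045],[[-0.0217,0.0072,0],0,0.045],[[-0.0217,0.0072,0],0,0.045],[[-0.0217,0.0072,0],0,0.045],[[0,0,0],6.9,0.045],[[0,0,0],6.9,0.045],[[0,0,0.01],0,0.045],[[0,0,0],0,0.045],[[0,0,0],0,0.045]]'

```text
time_s: 49.65
ee_pos: [0.4388, -0.2839, 0.0938]
eef_rot: [-3.14, -0.001, 1.311]
force: [0.6, 0.4, -0.6]
grip_width: 0.0452
grip_force: 0.0
```

```bash
python3 coup.py -
```

```text
[ 0.4388 -0.2839  0.0938] 1.3111 [ 0.6  0.4 -0.6]
coupon at 0.5754 -0.1783 px [453.  38.] size 0.0601 0.0276 top 6.4 tool turn 73.2 shift to grip pt 0.1343 0.0953 dots hsv [ 79.      66.     171.6875] 16
coupon at 0.5774 -0.225 px [463.  97.] size 0.0606 0.0275 top 12.0 tool turn 73.1 shift to grip pt 0.0896 0.1093 dots hsv [102.74285714 121.51428571 226.94285714] 35
coupon at 0.442 -0.28 px [324. 195.] size 0.0562 0.0218 top 6.3 tool turn 0.4 shift to grip pt -0.0054 0.002 dots hsv [26.6097561  26.         96.80487805] 41
```

Call:
jog_arm --rows '[[[-0.005,0.002,0.02],0.4,0.045],[[0,0,0.02],0,0.045],[[0,0,0.02],0,0.045],[[0,0,0.015],0,0.045],[[0,0,0.01],0,0.045],[[0,0,0.005],0,0.045],[[0,0,0],0,0.035],[[0,0,0],0,0.025],[[0,0,0],0,0.015],[[0,0,0],0,0.015],[[0,0,0],0,0.015],[[0,0,0],0,0.015]]' --squeeze 25

```text
time_s: 50.7
ee_pos: [0.4405, -0.291, 0.0067]
eef_rot: [3.139, 0.001, 1.299]
force: [-6.8, 4.6, 25.8]
grip_width: 0.0159
grip_force: 24.9
```

Call:
jog_arm --rows '[[[0,0,-0.015],0,0.015],[[0,0,-0.02],0,0.015],[[0,0,-0.02],0,0.015],[[0,0,0],-5,0.015],[[0,0,0],-5,0.015],[[0,0,0],-3.8,0.015],[[0,0,0],0,0.015],[[0,0,0],0,0.015]]'

```text
time_s: 51.37
ee_pos: [0.4397, -0.2903, 0.0598]
eef_rot: [3.141, 0.0, 1.538]
force: [-0.4, -0.1, -0.5]
grip_width: 0.015
grip_force: 0.0
```

```bash
python3 to.py 1 -82 -2 .05 88.59
```

```text
[ 0.4397 -0.2903  0.0598] yaw 1.5377 grip 0.014983857415460523 0.0 shift 0.2361 0.104 z 0.0098 turn -0.48
```

The grip missed: the fingers closed to 15 mm. I'll look again for where the coupon went.

Call:
jog_arm --rows '[[[0,0,-0.02],0,0.045],[[0,0,-0.02],0,0.045],[[0,0,0],0,0.045],[[0,0,0],0,0.045],[[0,0,0],0,0.045],[[0,0,0],0,0.045]]'

```text
time_s: 51.87
ee_pos: [0.4392, -0.29, 0.0986]
eef_rot: [-3.14, -0.001, 1.539]
force: [0.7, 0.3, 0.4]
grip_width: 0.0445
grip_force: 0.0
```

```bash
python3 coup.py -
```

```text
[ 0.4392 -0.29    0.0986] 1.5391 [0.7 0.3 0.4]
coupon at 0.5739 -0.137 px [483.  12.] size 0.0177 0.0608 top 6.5 tool turn 90.0 shift to grip pt 0.1572 0.1198 dots hsv [ 78.625  63.625 189.75 ] 8
coupon at 0.5755 -0.1783 px [481.  68.] size 0.0603 0.0276 top 6.4 tool turn 86.4 shift to grip pt 0.1153 0.1227 dots hsv [ 79.33333333  64.75       185.5       ] 12
coupon at 0.5778 -0.2252 px [477. 125.] size 0.0612 0.0276 top 12.0 tool turn 86.1 shift to grip pt 0.0685 0.1265 dots hsv [105.13043478 131.95652174 241.86956522] 23
coupon at 0.4419 -0.2798 px [325. 189.] size 0.0563 0.022 top 6.3 tool turn 13.5 shift to grip pt 0.0006 0.0 dots hsv [ 22.05882353  24.41176471 101.58823529] 34
```

Call:
jog_arm --rows '[[[0.0006,0,0.02],6.7,0.045],[[0,0,0.02],6.8,0.045],[[0,0,0.02],0,0.045],[[0,0,0.016],0,0.045],[[0,0,0.012],0,0.045],[[0,0,0.005],0,0.045],[[0,0,0],0,0.045],[[0,0,0],0,0.045],[[0,0,0],0,0.045]]'

```text
time_s: 52.67
ee_pos: [0.44, -0.29, 0.0074]
eef_rot: [3.14, 0.0, 1.304]
force: [-0.2, -0.9, 0.8]
grip_width: 0.0452
grip_force: 0.0
```

Call:
jog_arm --rows '[[[0,0,0.002],0,0.045],[[0,0,0.0015],0,0.045],[[0,0,0],0,0.045],[[0,0,0],0,0.045]]'

```text
time_s: 53.0
ee_pos: [0.4397, -0.2897, 0.0032]
eef_rot: [3.141, 0.0, 1.304]
force: [0.4, 0.3, -0.6]
grip_width: 0.0448
grip_force: 0.0
```

Call:
jog_arm --rows '[[[0,0,0],0,0.035],[[0,0,0],0,0.025],[[0,0,0],0,0.015],[[0,0,0],0,0.015],[[0,0,0],0,0.015],[[0,0,0],0,0.015]]'

```text
time_s: 53.5
ee_pos: [0.4397, -0.2897, 0.0031]
eef_rot: [3.142, 0.0, 1.304]
force: [0.3, -0.2, 1.1]
grip_width: 0.0212
grip_force: 25.0
```

Gripped at 21 mm. I'll lift and carry it.

Call:
jog_arm --rows '[[[0,0,-0.015],0,0.015],[[0,0,-0.02],0,0.015],[[0,0,-0.02],0,0.015],[[0,0,0],-5,0.015],[[0,0,0],-5,0.015],[[0,0,0],-3.9,0.015],[[0,0,0],0,0.015],[[0,0,0],0,0.015]]'

```text
time_s: 54.17
ee_pos: [0.4396, -0.2896, 0.058]
eef_rot: [-3.141, -0.0, 1.545]
force: [0.2, 0.7, 1.1]
grip_width: 0.0214
grip_force: 25.0
```

```bash
python3 to.py 1 -82 -2 .05 88.59
```

```text
[ 0.4396 -0.2896  0.058 ] yaw 1.5446 grip 0.021382792674395447 24.99536097049713 shift 0.2347 0.1057 z 0.008 turn -0.09
```

Call:
jog_arm --rows '[[[0.0235,0.0106,0],-0.1,0.015],[[0.0235,0.0106,0],0,0.015],[[0.0235,0.0106,0],0,0.015],[[0.0235,0.0106,0],0,0.015],[[0.0235,0.0106,0],0,0.015],[[0.0235,0.0106,0],0,0.015],[[0.0235,0.0106,0],0,0.015],[[0.0235,0.0106,0],0,0.015],[[0.0235,0.0106,0],0,0.015],[[0.0235,0.0106,0],0,0.015],[[0,0,0],0,0.015],[[0,0,0],0,0.015]]'

```text
time_s: 55.17
ee_pos: [0.5509, -0.0563, 0.0578]
eef_rot: [-3.141, 0.0, 1.549]
force: [1.3, 0.5, -0.5]
grip_width: 0.0216
grip_force: 25.0
```

Call:
jog_arm --rows '[[[0,0,0.012],0,0.015],[[0,0,0.012],0,0.015],[[0,0,0.008],0,0.015],[[0,0,0.004],0,0.015],[[0,0,0],0,0.015],[[0,0,0],0,0.015]]'

```text
time_s: 55.67
ee_pos: [0.5507, -0.0574, 0.0218]
eef_rot: [-3.141, -0.0, 1.548]
force: [-0.3, -0.4, -0.8]
grip_width: 0.0212
grip_force: 25.0
```

```bash
python3 front.py; python3 to.py 1 -38 -2 .0175 88.59
```

```text
tcp gauge -81.6 -1.3 0.021794777185139367 1.5480222683153448 [-0.3 -0.4 -0.8] 0.021192158611931713 24.995632767677307
front gx -43.0 gy range [-11.6  10.4] top z 0.0248 [304 184  36  84 479]
[ 0.551  -0.0574  0.0222] yaw 1.5482 grip 0.021136137341022335 24.99563992023468 shift 0.0435 0.0005 z 0.0047 turn 0.12
```

Call:
jog_arm --rows '[[[0,0.0007,0.0022],0.1,0.015],[[0,0,0.002],0,0.015],[[0,0,0],0,0.015],[[0.006,0,0],0,0.015],[[0.006,0,0],0,0.015],[[0.006,0,0],0,0.015],[[0.006,0,0],0,0.015],[[0.006,0,0],0,0.015],[[0.005,0,0],0,0.015],[[0.004,0,0],0,0.015],[[0,0,0],0,0.015],[[0,0,0],0,0.015]]'

```text
time_s: 56.72
ee_pos: [0.5524, -0.0179, 0.0178]
eef_rot: [-3.141, -0.0, 1.547]
force: [1.4, -0.4, -1.6]
grip_width: 0.0215
grip_force: 25.0
```

Call:
jog_arm --rows '[[[0,-0.001,0],0,0.015],[[0,-0.001,0],0,0.015],[[0,0,0],0,0.015],[[0,0,0],0,0.015]]'

```text
time_s: 57.05
ee_pos: [0.551, -0.0183, 0.0181]
eef_rot: [3.14, -0.0, 1.546]
force: [4.0, 0.3, -3.5]
grip_width: 0.0214
grip_force: 25.0
```

Call:
jog_arm --rows '[[[0.001,0,0],0,0.015],[[0.001,0,0],0,0.015],[[0,0,0],0,0.015],[[0,0,0],0,0.015]]'

```text
time_s: 57.38
ee_pos: [0.5511, -0.0166, 0.0182]
eef_rot: [3.14, 0.0, 1.547]
force: [5.6, -1.4, -2.8]
grip_width: 0.0208
grip_force: 25.0
```

```bash
python3 front.py
```

```text
tcp gauge -40.7 -0.7 0.018193102676732947 1.5465441014769912 [ 5.6 -1.4 -2.8] 0.020785468641483562 25.020045340061188
front gx -4.0 gy range [-11.6  11. ] top z 0.0213 [ 304  184   37   86 1873]
```

Call:
jog_arm --rows '[[[0.001,0,0.0008],0,0.015],[[0.001,0,0],0,0.015],[[0,0,0],0,0.015],[[0,0,0],0,0.015]]'

```text
time_s: 57.77
ee_pos: [0.5513, -0.0146, 0.0175]
eef_rot: [3.14, 0.0, 1.547]
force: [5.0, -2.2, -2.4]
grip_width: 0.0213
grip_force: 25.0
```

Call:
jog_arm --rows '[[[0.001,0,0],0,0.015],[[0.0005,0,0],0,0.015],[[0,0,0],0,0.015],[[0,0,0],0,0.015]]'

```text
time_s: 58.1
ee_pos: [0.5514, -0.0135, 0.0175]
eef_rot: [3.139, 0.001, 1.547]
force: [5.1, -5.4, -0.2]
grip_width: 0.0213
grip_force: 25.0
```

Call:
jog_arm --rows '[[[0.0008,0,0],0,0.015],[[0,0,0],0,0.015],[[0,0,0],0,0.015]]'

```text
time_s: 58.35
ee_pos: [0.5514, -0.0133, 0.0176]
eef_rot: [3.139, 0.002, 1.547]
force: [4.1, -9.7, -1.4]
grip_width: 0.0213
grip_force: 25.0
```

```bash
python3 front.py
```

```text
tcp gauge -37.5 -0.9 0.017557945645267144 1.5465116485778383 [ 4.1 -9.7 -1.4] 0.02125108682483322 25.003448724746704
front gx -0.8 gy range [-11.8  10.6] top z 0.0207 [ 304  185   38   85 1745]
```

Call:
jog_arm --rows '[[[0.0005,0,0],0,0.015],[[0,0,0],0,0.015],[[0,0,0],0,0.04],[[0,0,0],0,0.04],[[0,0,0],0,0.04],[[0,0,0],0,0.04],[[0,0,-0.014],0,0.04],[[0,0,-0.014],0,0.05],[[0,0,-0.015],0,0.07],[[0.02,0,0],0,0.08],[[0.02,0,0],0,0.08],[[0.02,-0.0005,0],0,0.08]]'

```text
time_s: 59.4
ee_pos: [0.5516, 0.0494, 0.0604]
eef_rot: [3.141, -0.0, 1.546]
force: [0.2, 0.1, 0.3]
grip_width: 0.0696
grip_force: 0.0
```

Call:
jog_arm --rows '[[[0,0,0],0,0.08],[[0,0,0],0,0.08]]'

```text
time_s: 59.57
ee_pos: [0.5514, 0.0494, 0.06]
eef_rot: [-3.141, -0.0, 1.549]
force: [-0.5, 0.6, 0.6]
grip_width: 0.0793
grip_force: 0.0
```

```bash
python3 dial.py d6; python3 to.py 1 -38 -0.7 .0175 88.59
python3 - <<'E'
from h import *
c=shot("wrist");spots(c,["coupon_4_center"],1)
E
```

```text
[0.55140091 0.04937045 0.06000972] [-3.14135215e+00 -3.01540256e-05  1.54857212e+00]
hub px [305.6 338.2] 1911 green -175.5 tick -175.3872989204343 needle tip -175.6 tail-tip -175.6 needle-green -0.2
[0.5514 0.0487 0.0599] yaw 1.5477 grip 0.07965957516248033 0.0 shift -0.0625 0.0012 z 0.0424 turn 0.09
coupon_4_center 0.88 (327, 277) [0.5541 0.0076 0.0366]
```

Coupon 4 reads green, so it goes to the carrier bay at (.5734, -.1315).

Call:
jog_arm --rows '[[[-0.02,0.0004,0],0,0.05],[[-0.02,0.0004,0],0,0.04],[[-0.0225,0.0004,0],0,0.04],[[0,0,0],0,0.04],[[0,0,0.014],0,0.04],[[0,0,0.014],0,0.04],[[0,0,0.01],0,0.04],[[0,0,0.0045],0,0.03],[[0,0,0],0,0.015],[[0,0,0],0,0.015],[[0,0,0],0,0.015],[[0,0,0],0,0.015]]'

```text
time_s: 60.72
ee_pos: [0.5515, -0.0138, 0.0181]
eef_rot: [3.141, 0.0, 1.547]
force: [-0.2, 0.1, -0.7]
grip_width: 0.0209
grip_force: 25.0
```

Call:
jog_arm --rows '[[[0,0,0],0,0.015],[[0,0,0],0,0.015],[[0,0,0],0,0.015]]'

```text
time_s: 60.97
ee_pos: [0.5515, -0.0138, 0.0179]
eef_rot: [3.141, 0.0, 1.547]
force: [-0.5, -0.1, 1.6]
grip_width: 0.0213
grip_force: 25.0
```

Call:
jog_arm --rows '[[[-0.008,0,-0.0003],0,0.015],[[-0.012,0,0],0,0.015],[[-0.012,0,0],0,0.015],[[-0.012,0,0],0,0.015],[[-0.01,0,-0.015],0,0.015],[[-0.01,0,-0.015],0,0.015],[[-0.01,0,-0.015],0,0.015],[[0,0,0],0,0.015]]'

```text
time_s: 61.63
ee_pos: [0.5506, -0.0906, 0.0654]
eef_rot: [3.138, 0.001, 1.545]
force: [0.4, 0.2, -0.1]
grip_width: 0.021
grip_force: 25.0
```

```bash
python3 to.py 0 .5834 -.1312 .06 182
```

```text
[ 0.5506 -0.0906  0.0654] yaw 1.5447 grip 0.021030673571403792 24.996515214443207 shift -0.0397 0.0339 z 0.0054 turn -93.49
```

Call:
jog_arm --rows '[[[-0.0199,0.017,0],0,0.015],[[-0.0199,0.017,0],0,0.015],[[0,0,0],-6.9,0.015],[[0,0,0],-6.9,0.015],[[0,0,0],-6.9,0.015],[[0,0,0],-6.9,0.015],[[0,0,0],-6.9,0.015],[[0,0,0],-6.9,0.015],[[0,0,0],-6.9,0.015],[[0,0,0],-6.9,0.015],[[0,0,0],-6.9,0.015],[[0,0,0],-6.9,0.015]]'

```text
time_s: 62.63
ee_pos: [0.5821, -0.1287, 0.0617]
eef_rot: [-3.141, -0.001, 2.757]
force: [0.2, -0.6, 1.0]
grip_width: 0.0213
grip_force: 25.0
```

Call:
jog_arm --rows '[[[0,0,0],-6.9,0.015],[[0,0,0],-6.9,0.015],[[0,0,0],-6.9,0.015],[[0,0,0],-3.8,0.015],[[0,0,0],0,0.015],[[0,0,0],0,0.015],[[0,0,0],0,0.015]]'

```text
time_s: 63.22
ee_pos: [0.5823, -0.1285, 0.0623]
eef_rot: [3.141, -0.001, -3.107]
force: [0.2, -0.8, -1.0]
grip_width: 0.0211
grip_force: 25.0
```

```bash
python3 to.py 0 .5834 -.1312 .0103 182
```

```text
[ 0.5823 -0.1285  0.0623] yaw -3.1072 grip 0.02109903237251414 24.996581375598907 shift -0.001 -0.0027 z 0.052 turn -360.03
```

Call:
jog_arm --rows '[[[-0.001,-0.0027,0.01],0,0.015],[[0,0,0.015],0,0.015],[[0,0,0.012],0,0.015],[[0,0,0.006],0,0.015],[[0,0,0.003],0,0.015],[[0,0,0],0,0.015],[[0,0,0],0,0.015]]'

```text
time_s: 63.8
ee_pos: [0.5838, -0.1311, 0.0171]
eef_rot: [-3.141, 0.0, -3.105]
force: [0.6, -0.2, 0.4]
grip_width: 0.0213
grip_force: 25.0
```

```bash
python3 to.py 0 .5834 -.1312 .0100 182
```

```text
[ 0.5838 -0.1311  0.0171] yaw -3.1046 grip 0.021320375302605315 24.996662735939026 shift 0.0004 -0.0001 z 0.0071 turn -359.88
```

Call:
jog_arm --rows '[[[0.0004,0,0.003],0,0.015],[[0,0,0.0025],0,0.015],[[0,0,0.0012],0,0.015],[[0,0,0],0,0.015],[[0,0,0],0,0.015]]'

```text
time_s: 64.22
ee_pos: [0.5833, -0.1311, 0.0102]
eef_rot: [-3.142, 0.0, -3.104]
force: [-0.5, 1.0, 0.3]
grip_width: 0.021
grip_force: 25.0
```

Call:
jog_arm --rows '[[[0,0,0],0,0.034],[[0,0,0],0,0.034],[[0,0,0],0,0.034],[[0,0,0],0,0.034],[[0,0,-0.015],0,0.034],[[0,0,-0.02],0,0.034],[[0,0,-0.03],0,0.04],[[0,0,-0.03],0,0.05],[[0,-0.03,-0.02],0,0.05],[[0,-0.03,0],0,0.05],[[0.02,-0.03,0],0,0.05],[[0.02,0,0],0,0.05]]'

```text
time_s: 65.22
ee_pos: [0.5461, -0.2265, 0.1252]
eef_rot: [-3.14, 0.001, -3.107]
force: [-0.2, 0.6, -0.1]
grip_width: 0.0502
grip_force: 0.0
```

Call:
jog_arm --rows '[[[0.02,0,0],6.9,0.05],[[0,0,0],6.9,0.05],[[0,0,0],6.9,0.05],[[0,0,0],6.9,0.05],[[0,0,0],6.9,0.05],[[0,0,0],6.9,0.05],[[0,0,0],6.9,0.05],[[0,0,0],6.9,0.05],[[0,0,0],6.9,0.05],[[0,0,0],6.9,0.05],[[0,0,0],6.9,0.05],[[0,0,0],6.9,0.05]]'

```text
time_s: 66.22
ee_pos: [0.5266, -0.2232, 0.1252]
eef_rot: [3.142, 0.0, 1.728]
force: [-0.1, -0.0, -0.3]
grip_width: 0.05
grip_force: 0.0
```

Call:
jog_arm --rows '[[[0,0,0],6.9,0.05],[[0,0,0],3,0.05],[[0,0,0],0,0.05],[[0,0,0],0,0.05]]'

```text
time_s: 66.55
ee_pos: [0.5266, -0.2232, 0.1252]
eef_rot: [3.142, -0.0, 1.563]
force: [0.7, 0.3, 0.1]
grip_width: 0.0501
grip_force: 0.0
```

```bash
python3 bays.py; python3 coup.py -; python3 dial.py d7
python3 - <<'E'
from h import *
c=shot("wrist","end");K=np.array(c["K"]);v,u=np.mgrid[0:400,0:640];r=c["range_z"]
P=np.stack([(u-K[0,2])/K[0,0]*r,-(v-K[1,2])/K[1,1]*r,-r],-1)@c["W"][:3,:3].T+c["W"][:3,3]
for n,x,y in [("pan c",.4145,-.098),("pan+",.4145,-.078),("pan-",.4145,-.118),("master",.4897,.0505),("m+",.4897,.068),("m-",.4897,.033),("b4",.5734,-.1315),("b4+",.593,-.1315),("b4-",.553,-.1315),("b1",.5767,-.2255)]:
    k=(r>0)&(abs(P[...,0]-x)<.003)&(abs(P[...,1]-y)<.003)&(P[...,2]<.05);print(n,k.sum(),(np.median(P[k][:,2])*1e3).round(1) if k.any() else None)
spots(c,["coupon_1_center"],8)
E
```

```text
[ 0.5266 -0.2232  0.1252] 0.05006527693992009 0.0
white (0.5301, -0.0614) (0.0251, 0.1291) 89.6 px [327.  14.] [252   0 148  33]
white (0.4138, -0.098) (0.0833, 0.0855) 4.6 px [199.  59.] [144   6 107 108]
white (0.278, -0.0953) (0.0574, 0.0896) 72.8 px [62. 60.] [  0  18 102  69]
white (0.7903, -0.0824) (0.0446, 0.0166) 13.6 px [617.  37.] [588  24  52  31]
white (0.5734, -0.1311) (0.0614, 0.0272) 2.3 px [372.  99.] [339  83  65  33]
white (0.5751, -0.1784) (0.0613, 0.0278) 1.8 px [371. 149.] [340 134  63  30]
white (0.5772, -0.2255) (0.0607, 0.0281) 1.8 px [371. 194.] [342 181  59  28]
green (0.574, -0.178) (0.0758, 0.1495) 2.0 px [370. 140.] [330  65  82 157]
[ 0.5266 -0.2232  0.1252] 1.5633 [ 0.2  0.1 -0. ]
coupon at 0.5734 -0.1308 px [371.  98.] size 0.061 0.0268 top 12.1 tool turn 88.0 shift to grip pt 0.0924 0.0361 dots hsv [ 32.578125  30.328125 104.234375] 64
coupon at 0.5752 -0.1784 px [371. 149.] size 0.0602 0.028 top 6.5 tool turn 87.5 shift to grip pt 0.0448 0.0383 dots hsv [ 78.94444444  63.77777778 158.05555556] 18
coupon at 0.5771 -0.2252 px [371. 194.] size 0.0603 0.0281 top 12.0 tool turn 88.9 shift to grip pt -0.0018 0.0405 dots hsv [105.61904762 105.76190476 216.42857143] 21
[ 0.52663239 -0.22321075  0.12515217] [-3.14158193e+00 -2.16544836e-05  1.56295964e+00]
hub px [300. 300.] 11277 green nan tick None needle tip nan tail-tip nan needle-green nan
pan c 51 10.6
pan+ 47 10.6
pan- 42 10.1
master 0 None
m+ 0 None
m- 0 None
b4 48 12.5
b4+ 46 12.1
b4- 49 12.3
b1 31 12.0
coupon_1_center 0.98 (369, 196) [ 0.5743 -0.2251  0.0122]dial.py:10: RuntimeWarning: Mean of empty slice.
  def cen(m): return np.array([xx[m].mean(),yy[m].mean()])
  ret = ret.dtype.type(ret / rcount)
```

```bash
python3 -c "
from station import *
print(hand_in())"
```

```text
the job is handed in; nothing more can be done
None
```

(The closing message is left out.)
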